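Pin the column carrier in its fork and clip the columns in

TASK

Slide the column carrier home so that its tongue goes into the fork, put the tapered drift down through one pair of holes to bring the carrier into line, and with the drift still in, push a headed pin fully home in the other pair. Then draw the drift and push the second headed pin fully home in its place, so that the carrier is locked before any column goes on it. Last, press every separation column that lies on the bench down into a free pair of spring clips until the jaw snaps shut over it, with the drift put back in a hole of its stand and the other things on the bench left alone.

Things in the scene. Friction and masses are not known exactly. Their poses are not given: they have to be found in the camera images.
- base: Fixed aluminium bed 200 x 250 mm, origin on the bench, z up; the carrier slides home along its +y, between side guides (1 mm play each side). At its +y end stands the fork: two level ears 8 mm thick, tops 28 and 48 mm above the bench, 12 mm gap, open to -y. Vertical 12 mm holes go through both ears at x = +-30, y = 105 mm. Turned by up to 0.15 rad.
- hole_0 (a point): Mouth of the fork hole at x = -30 mm of the base (nearer the robot), in the top of the upper ear, 48 mm above the bench; axes as the base. In the lower ear a small spring plunger rubs on the shank, so that a pin does not fall home by itself: it takes a push of about 3 to 10 N until the collar meets the ear.
- hole_1 (a point): Mouth of the other fork hole, at x = +30 mm of the base; all as for hole_0.
- carrier: Loose dark grey plate, 180 mm wide (x), 8 mm thick, 0.55 kg, on slippery bearers 30 mm above the bench. Origin in its underside, axes as the base. Home (the 12 mm holes of its 8 mm tongue under those of the fork) is with its origin 30 mm straight above the base's origin. It starts 35 to 65 mm short of that, towards -y of the base, and can go 3 mm too far, to the back of the fork.
- tab (a point): Centre of the top half of the upright grip tab at the carrier's -y end (y = -92 mm of the carrier): 8 mm thick along y, 44 mm wide along x, from 38 to 71 mm above the bench; this point 58 mm above the bench. 25 mm or more free on both sides of it.
- seat_0 (a point): Where a clipped column's centre lies, 54 mm above the bench, at y = -50 mm of the carrier; axes as the carrier, column along x. Two fork clips at x = +-77 mm, each 14 mm long: a fixed tine on the +y side, its face 8 mm from the middle; on the -y side a sprung hinged jaw with a sloping nose, 4 mm from the middle, up to 73 mm above the bench. Between the clips nothing is over 46 mm high.
- seat_1 (a point): The same for the second pair of clips, at y = 0 of the carrier. In every pair: a column pressed straight down over the seat (about 4 to 15 N) moves the jaws aside, and they snap back over its top when it lies on the floor of the clips, 48 mm above the bench.
- seat_2 (a point): The same for the third pair of clips, at y = +50 mm of the carrier.
- jaw_0 (a joint): Angle of the sprung jaws of seat_0 (one bar with two noses), rad: 0 shut, as at rest; grows as they are pushed aside, to 0.5.
- jaw_1 (a joint): The same for seat_1.
- jaw_2 (a joint): The same for seat_2.
- pin_0_head (a point): Centre of the knob of a headed steel pin: knob 14 mm round, 20 mm tall, below it a collar 22 mm across and 4 mm thick, then a 10 mm shank 40 mm long, slightly chamfered, its tip 54 mm below this point. Axis z. Stands upright in the stand, collar on the stand's top. Fully home in the fork, collar on the upper ear, this point is 14 mm above the hole mouth.
- pin_1_head (a point): The other headed pin, the same in all.
- drift_handle (a point): Centre of the handle of the dark drift: handle 16 mm round, 38 mm tall, no collar; below it a 10.6 mm shank 22 mm long, then a taper of 18 mm to a 4 mm point, 59 mm below this point. Axis z. Stands upright in the stand. Down to the shoulder in fork or stand, this point is 19 mm above the hole mouth.
- stand_hole_0 (a point): Mouth of a hole in the fixed pin stand, a grey block 150 x 40 mm, 46 mm tall, with three vertical 13 mm holes right through, in a row 48 mm apart. The two pins and the drift start in them in any order.
- stand_hole_1 (a point): Mouth of the middle hole of the stand.
- stand_hole_2 (a point): Mouth of the third hole of the stand.
- column_0_mid (a point): Centre of a steel separation column lying on the bench, 202 mm long along its y, 14 mm wide, 12 mm tall (this point 6 mm above what it lies on), 0.16 kg; grasp it across its middle. Two or three columns are there; an absent one reads None.
- column_1_mid (a point): Another column, the same.
- column_2_mid (a point): Another column, the same.
- beaker: Glass beaker, 64 mm across, 83 mm tall; origin under its centre. To be left alone.
- cap_vial: Capped vial, 24 mm across, 51 mm tall; to be left alone.
- timer: Small bench timer, 62 mm wide, 60 mm tall; to be left alone.

How it is judged:
On the way, in this order (a step that is already met when the one before it is completed fails the run):
1. the carrier is home and the drift is down through one pair of holes (x of carrier in the frame of base between -0.004 and 0.004 m and y of carrier in the frame of base between -0.004 and 0.004 m and ((horizontal distance between drift_handle and hole_0 below 0.003 m and angle between drift_handle's own z axis and vertical below 0.12 rad and z of drift_handle in the frame of hole_0 between 0.014 and 0.028 m) or (horizontal distance between drift_handle and hole_1 below 0.003 m and angle between drift_handle's own z axis and vertical below 0.12 rad and z of drift_handle in the frame of hole_1 between 0.014 and 0.028 m))), for 0.2 s.
2. with the drift still in one pair, a headed pin is fully home in the other ((((horizontal distance between drift_handle and hole_0 below 0.003 m and angle between drift_handle's own z axis and vertical below 0.12 rad and z of drift_handle in the frame of hole_0 between 0.014 and 0.028 m) and ((horizontal distance between pin_0_head and hole_1 below 0.003 m and angle between pin_0_head's own z axis and vertical below 0.1 rad and z of pin_0_head in the frame of hole_1 between 0.01 and 0.016 m) or (horizontal distance between pin_1_head and hole_1 below 0.003 m and angle between pin_1_head's own z axis and vertical below 0.1 rad and z of pin_1_head in the frame of hole_1 between 0.01 and 0.016 m))) or ((horizontal distance between drift_handle and hole_1 below 0.003 m and angle between drift_handle's own z axis and vertical below 0.12 rad and z of drift_handle in the frame of hole_1 between 0.014 and 0.028 m) and ((horizontal distance between pin_0_head and hole_0 below 0.003 m and angle between pin_0_head's own z axis and vertical below 0.1 rad and z of pin_0_head in the frame of hole_0 between 0.01 and 0.016 m) or (horizontal distance between pin_1_head and hole_0 below 0.003 m and angle between pin_1_head's own z axis and vertical below 0.1 rad and z of pin_1_head in the frame of hole_0 between 0.01 and 0.016 m))))), for 0.2 s.
3. both headed pins are fully home ((((horizontal distance between pin_0_head and hole_0 below 0.003 m and angle between pin_0_head's own z axis and vertical below 0.1 rad and z of pin_0_head in the frame of hole_0 between 0.01 and 0.016 m) and (horizontal distance between pin_1_head and hole_1 below 0.003 m and angle between pin_1_head's own z axis and vertical below 0.1 rad and z of pin_1_head in the frame of hole_1 between 0.01 and 0.016 m)) or ((horizontal distance between pin_0_head and hole_1 below 0.003 m and angle between pin_0_head's own z axis and vertical below 0.1 rad and z of pin_0_head in the frame of hole_1 between 0.01 and 0.016 m) and (horizontal distance between pin_1_head and hole_0 below 0.003 m and angle between pin_1_head's own z axis and vertical below 0.1 rad and z of pin_1_head in the frame of hole_0 between 0.01 and 0.016 m)))), for 0.2 s.
4. every column is clipped in (((x of column_0_mid in the frame of seat_0 between -0.015 and 0.015 m and y of column_0_mid in the frame of seat_0 between -0.004 and 0.004 m and z of column_0_mid in the frame of seat_0 between -0.0025 and 0.0025 m and angle between the y axis of column_0_mid and the x axis of seat_0, either way round below 0.08 rad and value of joint jaw_0 below 0.1 rad) or (x of column_0_mid in the frame of seat_1 between -0.015 and 0.015 m and y of column_0_mid in the frame of seat_1 between -0.004 and 0.004 m and z of column_0_mid in the frame of seat_1 between -0.0025 and 0.0025 m and angle between the y axis of column_0_mid and the x axis of seat_1, either way round below 0.08 rad and value of joint jaw_1 below 0.1 rad) or (x of column_0_mid in the frame of seat_2 between -0.015 and 0.015 m and y of column_0_mid in the frame of seat_2 between -0.004 and 0.004 m and z of column_0_mid in the frame of seat_2 between -0.0025 and 0.0025 m and angle between the y axis of column_0_mid and the x axis of seat_2, either way round below 0.08 rad and value of joint jaw_2 below 0.1 rad)) and ((x of column_1_mid in the frame of seat_0 between -0.015 and 0.015 m and y of column_1_mid in the frame of seat_0 between -0.004 and 0.004 m and z of column_1_mid in the frame of seat_0 between -0.0025 and 0.0025 m and angle between the y axis of column_1_mid and the x axis of seat_0, either way round below 0.08 rad and value of joint jaw_0 below 0.1 rad) or (x of column_1_mid in the frame of seat_1 between -0.015 and 0.015 m and y of column_1_mid in the frame of seat_1 between -0.004 and 0.004 m and z of column_1_mid in the frame of seat_1 between -0.0025 and 0.0025 m and angle between the y axis of column_1_mid and the x axis of seat_1, either way round below 0.08 rad and value of joint jaw_1 below 0.1 rad) or (x of column_1_mid in the frame of seat_2 between -0.015 and 0.015 m and y of column_1_mid in the frame of seat_2 between -0.004 and 0.004 m and z of column_1_mid in the frame of seat_2 between -0.0025 and 0.0025 m and angle between the y axis of column_1_mid and the x axis of seat_2, either way round below 0.08 rad and value of joint jaw_2 below 0.1 rad)) and ((x of column_2_mid in the frame of seat_0 between -0.015 and 0.015 m and y of column_2_mid in the frame of seat_0 between -0.004 and 0.004 m and z of column_2_mid in the frame of seat_0 between -0.0025 and 0.0025 m and angle between the y axis of column_2_mid and the x axis of seat_0, either way round below 0.08 rad and value of joint jaw_0 below 0.1 rad) or (x of column_2_mid in the frame of seat_1 between -0.015 and 0.015 m and y of column_2_mid in the frame of seat_1 between -0.004 and 0.004 m and z of column_2_mid in the frame of seat_1 between -0.0025 and 0.0025 m and angle between the y axis of column_2_mid and the x axis of seat_1, either way round below 0.08 rad and value of joint jaw_1 below 0.1 rad) or (x of column_2_mid in the frame of seat_2 between -0.015 and 0.015 m and y of column_2_mid in the frame of seat_2 between -0.004 and 0.004 m and z of column_2_mid in the frame of seat_2 between -0.0025 and 0.0025 m and angle between the y axis of column_2_mid and the x axis of seat_2, either way round below 0.08 rad and value of joint jaw_2 below 0.1 rad))), for 0.2 s.
At the end, for the whole second after the job is handed in: Carrier within 4 mm of home; both pins upright in the fork, collars within 2 mm of the ear; every column present lying in a pair of clips (15 mm along, 4 mm across, 2.5 mm in height) with its jaw shut; drift upright in a stand hole, down to within 6 mm; all at rest (all of step 4 and x of carrier in the frame of base between -0.004 and 0.004 m and y of carrier in the frame of base between -0.004 and 0.004 m and (((horizontal distance between pin_0_head and hole_0 below 0.003 m and angle between pin_0_head's own z axis and vertical below 0.1 rad and z of pin_0_head in the frame of hole_0 between 0.01 and 0.016 m) and (horizontal distance between pin_1_head and hole_1 below 0.003 m and angle between pin_1_head's own z axis and vertical below 0.1 rad and z of pin_1_head in the frame of hole_1 between 0.01 and 0.016 m)) or ((horizontal distance between pin_0_head and hole_1 below 0.003 m and angle between pin_0_head's own z axis and vertical below 0.1 rad and z of pin_0_head in the frame of hole_1 between 0.01 and 0.016 m) and (horizontal distance between pin_1_head and hole_0 below 0.003 m and angle between pin_1_head's own z axis and vertical below 0.1 rad and z of pin_1_head in the frame of hole_0 between 0.01 and 0.016 m))) and ((horizontal distance between drift_handle and stand_hole_0 below 0.004 m and angle between drift_handle's own z axis and vertical below 0.12 rad and z of drift_handle in the frame of stand_hole_0 between 0.014 and 0.025 m) or (horizontal distance between drift_handle and stand_hole_1 below 0.004 m and angle between drift_handle's own z axis and vertical below 0.12 rad and z of drift_handle in the frame of stand_hole_1 between 0.014 and 0.025 m) or (horizontal distance between drift_handle and stand_hole_2 below 0.004 m and angle between drift_handle's own z axis and vertical below 0.12 rad and z of drift_handle in the frame of stand_hole_2 between 0.014 and 0.025 m)) and linear speed of carrier below 0.02 m/s); the robot touches nothing.
It fails at once if a column is clipped in before both pins are home (not (((horizontal distance between pin_0_head and hole_0 below 0.003 m and angle between pin_0_head's own z axis and vertical below 0.1 rad and z of pin_0_head in the frame of hole_0 between 0.01 and 0.016 m) and (horizontal distance between pin_1_head and hole_1 below 0.003 m and angle between pin_1_head's own z axis and vertical below 0.1 rad and z of pin_1_head in the frame of hole_1 between 0.01 and 0.016 m)) or ((horizontal distance between pin_0_head and hole_1 below 0.003 m and angle between pin_0_head's own z axis and vertical below 0.1 rad and z of pin_0_head in the frame of hole_1 between 0.01 and 0.016 m) and (horizontal distance between pin_1_head and hole_0 below 0.003 m and angle between pin_1_head's own z axis and vertical below 0.1 rad and z of pin_1_head in the frame of hole_0 between 0.01 and 0.016 m))) and (((x of column_0_mid in the frame of seat_0 between -0.015 and 0.015 m and y of column_0_mid in the frame of seat_0 between -0.004 and 0.004 m and z of column_0_mid in the frame of seat_0 between -0.0025 and 0.0025 m and angle between the y axis of column_0_mid and the x axis of seat_0, either way round below 0.08 rad) or (x of column_0_mid in the frame of seat_1 between -0.015 and 0.015 m and y of column_0_mid in the frame of seat_1 between -0.004 and 0.004 m and z of column_0_mid in the frame of seat_1 between -0.0025 and 0.0025 m and angle between the y axis of column_0_mid and the x axis of seat_1, either way round below 0.08 rad) or (x of column_0_mid in the frame of seat_2 between -0.015 and 0.015 m and y of column_0_mid in the frame of seat_2 between -0.004 and 0.004 m and z of column_0_mid in the frame of seat_2 between -0.0025 and 0.0025 m and angle between the y axis of column_0_mid and the x axis of seat_2, either way round below 0.08 rad)) or ((x of column_1_mid in the frame of seat_0 between -0.015 and 0.015 m and y of column_1_mid in the frame of seat_0 between -0.004 and 0.004 m and z of column_1_mid in the frame of seat_0 between -0.0025 and 0.0025 m and angle between the y axis of column_1_mid and the x axis of seat_0, either way round below 0.08 rad) or (x of column_1_mid in the frame of seat_1 between -0.015 and 0.015 m and y of column_1_mid in the frame of seat_1 between -0.004 and 0.004 m and z of column_1_mid in the frame of seat_1 between -0.0025 and 0.0025 m and angle between the y axis of column_1_mid and the x axis of seat_1, either way round below 0.08 rad) or (x of column_1_mid in the frame of seat_2 between -0.015 and 0.015 m and y of column_1_mid in the frame of seat_2 between -0.004 and 0.004 m and z of column_1_mid in the frame of seat_2 between -0.0025 and 0.0025 m and angle between the y axis of column_1_mid and the x axis of seat_2, either way round below 0.08 rad)) or ((x of column_2_mid in the frame of seat_0 between -0.015 and 0.015 m and y of column_2_mid in the frame of seat_0 between -0.004 and 0.004 m and z of column_2_mid in the frame of seat_0 between -0.0025 and 0.0025 m and angle between the y axis of column_2_mid and the x axis of seat_0, either way round below 0.08 rad) or (x of column_2_mid in the frame of seat_1 between -0.015 and 0.015 m and y of column_2_mid in the frame of seat_1 between -0.004 and 0.004 m and z of column_2_mid in the frame of seat_1 between -0.0025 and 0.0025 m and angle between the y axis of column_2_mid and the x axis of seat_1, either way round below 0.08 rad) or (x of column_2_mid in the frame of seat_2 between -0.015 and 0.015 m and y of column_2_mid in the frame of seat_2 between -0.004 and 0.004 m and z of column_2_mid in the frame of seat_2 between -0.0025 and 0.0025 m and angle between the y axis of column_2_mid and the x axis of seat_2, either way round below 0.08 rad)))).
It fails at once if beaker, vial or timer moved by more than 30 mm (distance of any of beaker, cap_vial, timer from where it was at the start of the episode above 0.03 m).
Of column_0, column_1, column_2 only 2 to 3 are there at a start; the rules pass over those that are not, and their reading is None.
At some moment in a run one of column_0, column_1, column_2 may be knocked a few centimetres aside while the robot is not near it.
It also fails if it takes over 210 s, if anything falls off the work surface, if the arm or the gripper's body presses on something with over 40 N, if the wrist force passes 120 N, or if a joint passes its speed limit or range.

ROBOT

A 6-joint arm with a two-finger parallel gripper is mounted at the origin on a cart in front of the work surface, level with it; the furniture and walls round the work are solid. World frame = base frame: x ahead of the robot, y to its left, z up, the work surface at z = 0. Lengths are in m, angles in rad, forces in N, time in s.
With the tool pointing down it reaches from about 0.35 to 0.975 m from the base axis. Payload 4.9 kg.
Tool frame: the origin (TCP) lies between the finger pads; the fingertips stand r.tips_ahead ahead of it and the grasp point (between the pads) lies 5 mm behind it (r.tips_ahead is the distance from the TCP to the fingertips, in m); z points along the fingers, y is the direction in which the jaws open and shut (so a half turn about z gives the same grasp; the last joint's range is limited). The gripper opens to 85 mm and grips with 20 to 120 N. Pads are 22 mm wide; open, the fingers measure 114 mm over their backs; the gripper's body (76 mm by 85 mm) begins 54 mm behind the grasp point. The pads swing forward as they close: fully open they stand 13 mm farther back than shut.
Start: joints at [-1.373, 0.053, 1.613, -0, 1.476, -0.119], TCP at [0.195, -0.594, 0.245] pointing down, gripper open.
Joint ranges: [-3.01, 3.01], [-1.01, 2.22], [0.06, 2.58], [-1.02, 4.17], [0.09, 2.62], [-3.14, 3.14]. Speed limits (rad/s): [2.57, 2.57, 3.14, 3.14, 3.14, 3.14].

INTERFACE

Orientations are given as a unit quaternion [x, y, z, w].
In Python, from station import r gives the robot as it stands. The module is installed in compiled form; this text tells all that it offers.
- The arm moves only by the tool send_rows, never from a script. Its argument "motion" is a list of rows, each a list of 6 numbers: the shift along the tool's x, y, z scaled (see below), then the turn, a rotation vector about the tool's x, y, z scaled (see below). A call has 1 to 20 rows; each row shifts and turns the commanded pose from where the row before left it, along the tool's axes as they then stand; what a row does not reach is not made up. The controller multiplies each number of a shift by 25 mm and each number of a turn by 10 degrees. A row lasts 1/8 s, in which the tool goes at most 62.5 mm and 10.7 degrees, less where a joint would pass 70% of its speed; a pose out of reach is approached as far as the arm can. A call with a number of a shift or a turn outside -1 to 1 is refused whole. A call with a gripper value outside its range is refused whole. "grip" is the closure, from -1 (fully open) to 1 (shut), so that 0 is half open, set as the call begins (left out, the last holds). The fingers move at their own pace and stop on an object; the grip force is fixed at half the most. Time passes only in rows, so rows that do not move let the fingers close. It gives the time, the measured TCP pose, the force and the opening at its end, in the units of the state.
- r.get_obs(): the state, without advancing time (a new reading comes with each control period).
- r.read_camera(name): name is "scene" or "side" or "wrist"; returns (picture, depth): 420x560x3 uint8, blue, green, red; 420x560 float32, m along the optical axis (not along the pixel's ray), 0 where there is no reading.
- r.camera_info(name): a dict with "fx", "fy", "cx", "cy" (pixels), "distortion" ([k1, k2, p1, p2, k3] as OpenCV has them; the pictures are not rectified), "cam_to_world" (4x4, takes a point from camera to world coordinates); the wrist camera has in their place "tool_from_camera" (4x4, takes a point from camera to tool coordinates, whose origin is the TCP and whose axes are the flange's). Camera axes: x right, y down, z forward; pixel columns grow to the right and rows downward; lengths in m; the calibration is good to about 2 mm. A picture is of the moment at which its call begins: read the wrist's pose just before it. camera_info takes no time and is no camera call.
- r.close_job(): hands the job in, once; it reports no verdict.
Trained networks look in the newest picture that a camera, given by its name, has taken for a name from the list of things; names that differ only in an ending like _2 or _b are one class to them, and where a whole thing is asked for, a point or a joint stands for the part that bears it (a point fixed in the world has none). Each returns a list of dicts, best first, with "confidence" (0 to 1); they miss things now and then, are a little off and sometimes report something else, mostly with a low value. They report only what shows in the picture. A call takes as long as a camera call.
- r.search_frame(camera, label): "location" ([x, y, z] in m, in world coordinates, good to about 4 mm: the middle of the surface that is visible of it).
- r.mark_of(camera, label): "location" ([x, y, z] in m, in world coordinates, good to about 4 mm: a listed point, or the origin of a listed thing).
The state is a dict: "clock": time; "qpos": joint angles; "qvel": joint speeds; "tau": joint torques, N m; "eef_pos": TCP position; "tcp_rot": TCP orientation; "force": force on the tool from outside, world axes, zero at the start; "wrist_torque": the same for the moment, N m; "finger_gap": opening from 0.0 (shut) to 1.0 (fully open).
Only numpy, scipy, OpenCV 4.12 (cv2) and the standard library are available. Lean on these libraries where they do the work, as an engineer would, in place of code of your own. Each camera call takes 0.05 s, during which the arm holds its last target. There are 200 camera calls.

## Working session

There is one attempt and no reset: what is moved stays moved. The work goes in short steps, Python scripts to look and compute and a tool call to move; the robot and the scene stay as the last step left them, time stands still between calls to the robot, and variables do not carry over. Pictures are saved under pics/ and viewed, about 12 in all and at most 16, crops included, and the job is handed in when it is done.

Besides the shell and the picture viewer there is one more tool, called after "Request:" by a JSON object that holds its "api" and its "payload". send_rows: Moves the arm, as the interface text tells. Shifts and turns lie within -1 to 1; 1 stands for 25 mm of shift or 10 degrees of turn. Its arguments: {"type":"object","properties":{"motion":{"type":"array"},"grip":{"type":"number"}},"required":["motion"]}

```bash
mkdir -p pics; ls; cat > h.py <<'E'
import numpy as np, cv2
from station import r
from scipy.spatial.transform import Rotation as R
def save(cam,name):
    im,d=r.read_camera(cam); cv2.imwrite('pics/'+name,im); return im,d
def st():
    o=r.get_obs(); print('t',round(o['clock'],2),'tcp',np.round(o['eef_pos'],4),'q',np.round(o['tcp_rot'],3),'F',np.round(o['force'],1),'gap',round(o['finger_gap'],3)); return o
E
python3 - <<'E'
from h import *
o=st(); print(r.tips_ahead); print(o['qpos'])
print(R.from_quat(o['tcp_rot']).as_matrix().round(3))
a,_=save('scene','s0.png'); b,_=save('side','d0.png')
for c in('scene','side'):
    i=r.camera_info(c); print(c,np.round(i['cam_to_world'],3).tolist(),i['fx'])
    for l in ['base','hole_0','hole_1','carrier','tab','seat_1','pin_0_head','drift_handle','stand_hole_1','column_0_mid','beaker','cap_vial','timer']:
        print(l,[(np.round(x['location'],4).tolist(),round(x['confidence'],2)) for x in r.mark_of(c,l)])
st()
E
```

```text
pics
t 0.0 tcp [ 0.1946 -0.5933  0.244 ] q [ 0.987  0.158 -0.    -0.001] F [0.4 0.5 0.8] gap 0.998
0.014
[-1.37300631e+00  5.33862484e-02  1.61429675e+00 -1.58910888e-05
  1.47600238e+00 -1.18989761e-01]
[[ 0.95   0.312 -0.   ]
 [ 0.312 -0.95   0.002]
 [ 0.    -0.002 -1.   ]]
scene [[-0.493, -0.754, 0.435, -0.007], [-0.87, 0.422, -0.255, 0.4], [0.008, -0.504, -0.864, 1.278], [0.0, 0.0, 0.0, 1.0]] 498.25013835234654
base [([0.5725, 0.0688, -0.0006], 0.76)]
hole_0 [([0.5976, 0.1778, 0.0511], 0.91), ([0.5422, 0.1728, 0.0499], 0.88), ([0.5208, 0.3383, 0.0434], 0.66)]
hole_1 [([0.5976, 0.1778, 0.0511], 0.91), ([0.5422, 0.1728, 0.0499], 0.88), ([0.5208, 0.3383, 0.0434], 0.66)]
carrier []
tab [([0.5787, -0.0754, 0.0554], 0.92)]
seat_1 [([0.5778, -0.0379, 0.0532], 0.82), ([0.5383, 0.1744, 0.0498], 0.7), ([0.575, 0.0178, 0.0524], 0.68)]
pin_0_head [([0.4699, 0.3306, 0.0642], 0.4), ([0.5792, -0.0733, 0.0571], 0.18)]
drift_handle [([0.4219, 0.3292, 0.0459], 0.68), ([0.5165, 0.3364, 0.0621], 0.41)]
stand_hole_1 [([0.5165, 0.3395, 0.045], 0.71), ([0.4213, 0.3288, 0.0488], 0.61), ([0.4667, 0.3325,
[... 832 characters left out ...]
0.4728, 0.3305, 0.0551], 0.66), ([0.5764, 0.0153, 0.0493], 0.54), ([0.7753, 0.0897, 0.0029], 0.19)]
drift_handle [([0.5182, 0.335, 0.063], 0.44), ([0.5787, -0.0333, 0.0559], 0.21)]
stand_hole_1 [([0.5178, 0.3307, 0.0464], 0.97), ([0.4729, 0.3296, 0.0452], 0.88), ([0.422, 0.33, 0.0446], 0.66), ([0.5968, 0.1757, 0.0464], 0.6), ([0.4732, 0.3294, 0.0609], 0.41), ([0.523, -0.2919, 0.0067], 0.36)]
column_0_mid [([0.5177, 0.3308, 0.0476], 0.7)]
beaker [([0.7746, 0.0888, 0.0011], 0.8), ([0.5766, 0.0107, 0.0366], 0.51)]
cap_vial [([0.7539, 0.2374, -0.0035], 0.7)]
timer [([0.7604, -0.0027, -0.0028], 0.93)]
t 1.4 tcp [ 0.1947 -0.5939  0.2453] q [ 0.987  0.158  0.    -0.   ] F [-0.3  0.1 -0.1] gap 1.003
```

View pics/s0.png

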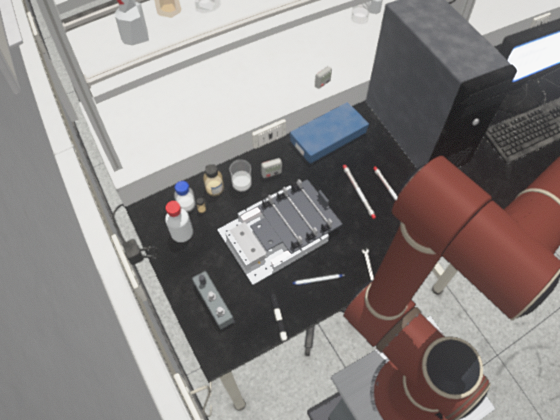

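View pics/d0.png

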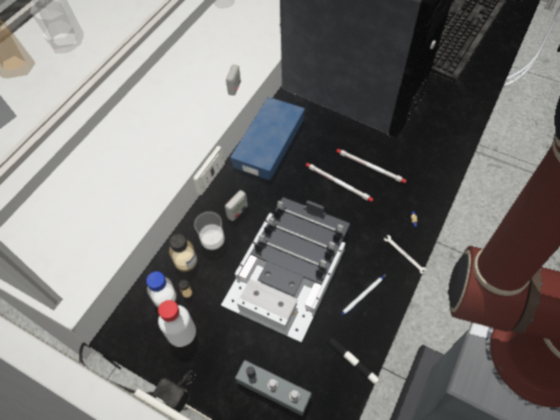

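The side view shows two columns with red ends at (338,182) and (370,165), and the dark drift at the left end of the stand (250,372) with the two pins beside it. A pen (363,294) and a wrench (405,253) are only clutter. I'll move over the work for a close wrist view.

```bash
cat >> h.py <<'E'
def plan(xyz,yaw=None):
    o=st(); M=R.from_quat(o['tcp_rot']).as_matrix(); p=o['eef_pos']
    y0=np.arctan2(M[1,0],M[0,0]); 
    if yaw is None: yaw=y0
    x=np.array([np.cos(yaw),np.sin(yaw),0]); y=np.array([np.sin(yaw),-np.cos(yaw),0]); z=np.array([0,0,-1.])
    W=np.stack([x,y,z],1); rv=R.from_matrix(M.T@W).as_rotvec()
    d=np.array(xyz)-p
    print('turn units',np.round(np.degrees(rv)/10,3),'then shift units',np.round(W.T@d/.025,3))
E
python3 - <<'E'
from h import *
plan([.575,.06,.36],.075); print(np.round(r.camera_info('wrist')['tool_from_camera'],3).tolist())
E
```

```text
t 1.4 tcp [ 0.1947 -0.5939  0.2453] q [ 0.987  0.158  0.    -0.   ] F [-0.3  0.1 -0.1] gap 1.003
turn units [-0.    -0.     1.386] then shift units [ 17.128 -24.941  -4.588]
[[0.0, -0.956, -0.295, 0.075], [1.0, 0.0, 0.0, -0.001], [-0.0, -0.295, 0.956, -0.127], [0.0, 0.0, 0.0, 1.0]]
```

Request:
{"api": "send_rows", "payload": {"motion": [[0, 0, -1, 0, 0, 0.693], [0, 0, -1, 0, 0, 0.693], [0.65, -0.95, -0.1, 0, 0, 0], [0.65, -0.95, -0.1, 0, 0, 0], [0.65, -0.95, -0.1, 0, 0, 0], [0.65, -0.95, -0.1, 0, 0, 0], [0.65, -0.95, -0.1, 0, 0, 0], [0.65, -0.95, -0.1, 0, 0, 0], [0.65, -0.95, -0.1, 0, 0, 0], [0.65, -0.95, -0.1, 0, 0, 0], [0.65, -0.95, -0.1, 0, 0, 0], [0.65, -0.95, -0.1, 0, 0, 0], [0.65, -0.95, -0.1, 0, 0, 0], [0.65, -0.95, -0.1, 0, 0, 0], [0.65, -0.95, -0.1, 0, 0, 0], [0.65, -0.95, -0.1, 0, 0, 0], [0.65, -0.95, -0.1, 0, 0, 0], [0.65, -0.95, -0.1, 0, 0, 0], [0.65, -0.95, -0.1, 0, 0, 0], [0.65, -0.95, -0.1, 0, 0, 0]]}}

```text
clock: 3.9
eef_pos: [0.4548, -0.1448, 0.3406]
tcp_rot: [0.999, 0.037, 0.0, 0.0]
force: [0.7, -0.3, 0.7]
finger_gap: 1.002
```

Request:
{"api": "send_rows", "payload": {"motion": [[0.65, -0.95, -0.1, 0, 0, 0], [0.65, -0.95, -0.1, 0, 0, 0], [0.65, -0.95, -0.1, 0, 0, 0], [0.65, -0.95, -0.1, 0, 0, 0], [0.65, -0.95, -0.1, 0, 0, 0], [0.65, -0.95, -0.1, 0, 0, 0], [0.65, -0.95, -0.1, 0, 0, 0], [0.65, -0.95, -0.1, 0, 0, 0], [0, 0, 0, 0, 0, 0], [0, 0, 0, 0, 0, 0]], "grip": -0.4}}

```text
clock: 5.15
eef_pos: [0.5696, 0.0531, 0.3602]
tcp_rot: [0.999, 0.037, -0.0, 0.0]
force: [0.3, 0.3, -1.0]
finger_gap: 0.702
```

```bash
python3 - <<'E'
from h import *
st(); save('wrist','w1.png'); print(r.tips_ahead)
for l in ['base','hole_0','carrier','tab','seat_1']:
    print(l,[(np.round(x['location'],4).tolist(),round(x['confidence'],2)) for x in r.mark_of('wrist',l)])
save('scene','s1.png');save('side','d1.png')
for c in('scene','side'):
  for l in['column_0_mid']: print(l,[(np.round(x['location'],4).tolist(),round(x['confidence'],2)) for x in r.mark_of(c,l)])
E
```

```text
t 5.15 tcp [0.5696 0.0531 0.3602] q [ 0.999  0.037 -0.     0.   ] F [ 0.3  0.3 -1. ] gap 0.702
0.014
base []
hole_0 [([0.5995, 0.1799, 0.0476], 0.97), ([0.5378, 0.1747, 0.0493], 0.67)]
carrier [([0.5735, 0.0134, 0.0312], 0.72)]
tab [([0.5756, -0.0775, 0.0571], 0.8)]
seat_1 [([0.5808, -0.0323, 0.0564], 0.74), ([0.5687, 0.0619, 0.0543], 0.73), ([0.5737, 0.0147, 0.0522], 0.7)]
column_0_mid []
column_0_mid []
```

View pics/w1.png

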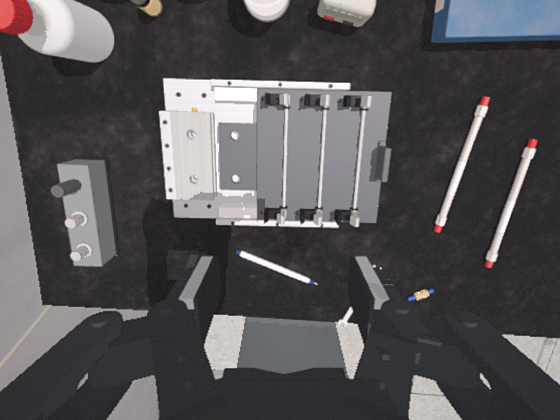

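The wrist view shows the fork holes at about (192,134) and (194,179), and the tongue holes at (235,134) and (236,178). The tab is at (380,162), the stand at (85,215) with the dark drift at its top end, and two columns are on the right. I'll measure these with the calibration.

```bash
cat >> h.py <<'E'
def unproj(cam,uv,z,pose=None):
    i=r.camera_info(cam); K=np.array([[i['fx'],0,i['cx']],[0,i['fy'],i['cy']],[0,0,1]])
    if cam=='wrist':
        p,q=pose; T=np.eye(4); T[:3,:3]=R.from_quat(q).as_matrix(); T[:3,3]=p; T=T@np.array(i['tool_from_camera'])
    else: T=np.array(i['cam_to_world'])
    n=cv2.undistortPoints(np.array(uv,float).reshape(-1,1,2),K,np.array(i['distortion'])).reshape(-1,2)
    d=np.c_[n,np.ones(len(n))]@T[:3,:3].T
    return T[:3,3]+d*((np.asarray(z)-T[2,3])/d[:,2])[:,None]
def cur():
    o=r.get_obs(); return np.array(o['eef_pos']),np.array(o['tcp_rot'])
E
python3 - <<'E'
from h import *
P=(np.array([0.5696,0.0531,0.3602]),cur()[1])
im=cv2.imread('pics/w1.png')
c=cv2.resize(im[60:280,40:270],None,fx=3.4,fy=2.7,interpolation=cv2.INTER_CUBIC); cv2.imwrite('pics/c1.png',cv2.resize(im[70:280,40:260],None,fx=3.,fy=2.85,interpolation=cv2.INTER_CUBIC)[:600])
b,g,rd=[im[:,:,k].astype(int) for k in range(3)]
m=((rd>110)&(g<70)&(b<70)).astype('uint8'); n,l,s,ce=cv2.connectedComponentsWithStats(m)
for k in range(1,n):
    if s[k,4]>15: print(np.round(ce[k],1),s[k].tolist(),unproj('wrist',ce[k],[.006],P).round(4))
print('fork',unproj('wrist',[(192,134),(194,179)],[.048]*2,P).round(4)); print('tongue',unproj('wrist',[(235,134),(236,178)],[.038]*2,P).round(4))
print('tab',unproj('wrist',[(379,144),(379,181)],[.071]*2,P).round(4)); 
E
```

```text
[19.6 17.8] [0, 0, 33, 35, 646] [[0.7211 0.4015 0.006 ]]
[328.3  18.1] [324, 16, 10, 5, 26] [[0.7537 0.0097 0.006 ]]
[482.4  99.4] [480, 96, 8, 9, 25] [[ 0.6697 -0.2125  0.006 ]]
[529.5 142.6] [527, 139, 6, 8, 25] [[ 0.6168 -0.293   0.006 ]]
fork [[0.5984 0.1754 0.048 ]
 [0.5387 0.1732 0.048 ]]
tongue [[0.6018 0.1211 0.038 ]
 [0.5421 0.1179 0.038 ]]
tab [[ 0.606  -0.0627  0.071 ]
 [ 0.5594 -0.0703  0.071 ]]
```

View pics/c1.png

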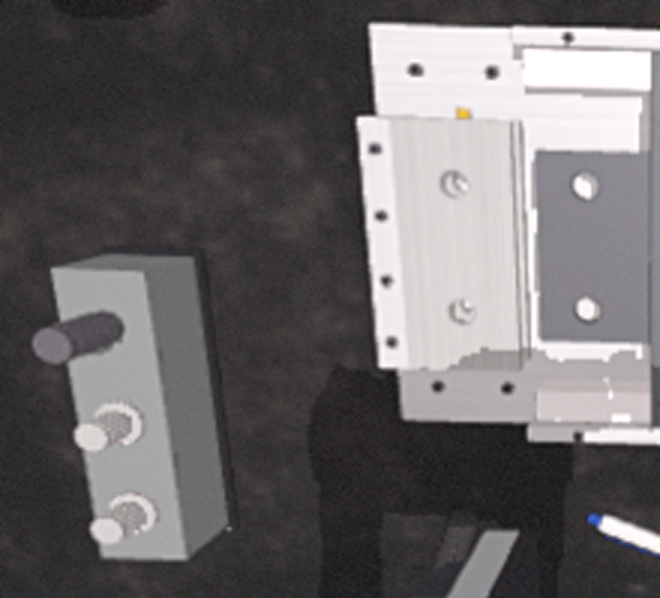

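```bash
python3 - <<'E'
from h import *
plan([.583,-.077,.12],.062)
E
```

```text
t 5.65 tcp [0.5698 0.0533 0.3603] q [0.999 0.037 0.    0.   ] F [-0.2  0.3 -0.3] gap 0.701
turn units [ 0.    -0.     0.072] then shift units [0.206 5.235 9.614]
```

Request:
{"api": "send_rows", "payload": {"motion": [[0.02, 0.52, 0.96, 0, 0, 0.072], [0.02, 0.52, 0.96, 0, 0, 0], [0.02, 0.52, 0.96, 0, 0, 0], [0.02, 0.52, 0.96, 0, 0, 0], [0.02, 0.52, 0.96, 0, 0, 0], [0.02, 0.52, 0.96, 0, 0, 0], [0.02, 0.52, 0.96, 0, 0, 0], [0.02, 0.52, 0.96, 0, 0, 0], [0.02, 0.52, 0.96, 0, 0, 0], [0.02, 0.52, 0.96, 0, 0, 0], [0, 0, 0, 0, 0, 0], [0, 0, 0, 0, 0, 0]], "grip": 0.4}}

```text
clock: 7.15
eef_pos: [0.5836, -0.0757, 0.1213]
tcp_rot: [1.0, 0.031, 0.001, 0.0]
force: [0.4, -0.6, 0.5]
finger_gap: 0.299
```

```bash
python3 - <<'E'
from h import *
st(); save('wrist','w2.png'); print(r.tips_ahead)
print('tab',[(np.round(x['location'],4).tolist(),round(x['confidence'],2)) for x in r.mark_of('wrist','tab')])
plan([.583,-.077,.06],.062)
E
```

```text
t 7.15 tcp [ 0.5836 -0.0757  0.1213] q [1.    0.031 0.001 0.   ] F [ 0.4 -0.6  0.5] gap 0.299
0.014
tab [([0.5802, -0.0772, 0.0603], 0.89)]
t 7.25 tcp [ 0.584  -0.0757  0.122 ] q [1.    0.031 0.001 0.   ] F [ 0.1 -0.1  0.8] gap 0.297
turn units [ 0.004 -0.014  0.005] then shift units [-0.043  0.05   2.48 ]
```

View pics/w2.png

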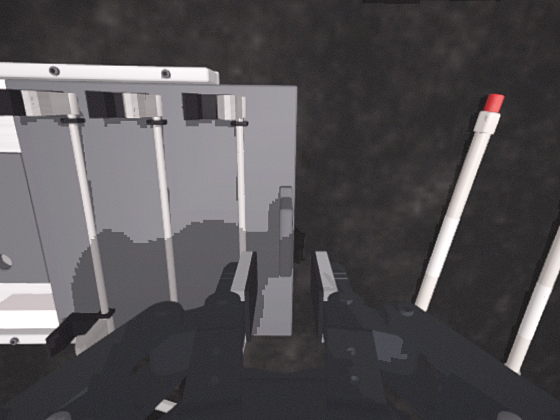

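The tab sits between the open fingers at (286,260). I'll go down, grip it and slide.

Request:
{"api": "send_rows", "payload": {"motion": [[0, 0.05, 0.8, 0, 0, 0.06], [0, 0, 0.8, 0, 0, 0.04], [0, 0, 0.8, 0, 0, 0], [0, 0, 0, 0, 0, 0]]}}

```text
clock: 7.75
eef_pos: [0.5809, -0.0766, 0.0568]
tcp_rot: [1.0, 0.022, -0.003, -0.001]
force: [-0.2, 0.1, 0.1]
finger_gap: 0.302
```

Request:
{"api": "send_rows", "payload": {"motion": [[0, 0, 0, 0, 0, 0], [0, 0, 0, 0, 0, 0], [0, 0, 0, 0, 0, 0], [0, 0, 0, 0, 0, 0], [0, 0, 0, 0, 0, 0]], "grip": 1}}

```text
clock: 8.38
eef_pos: [0.5831, -0.0773, 0.0604]
tcp_rot: [1.0, 0.022, 0.0, 0.0]
force: [0.2, -0.7, -3.8]
finger_gap: 0.079
```

Request:
{"api": "send_rows", "payload": {"motion": [[0, -0.3, 0, 0, 0, 0], [0, -0.4, 0, 0, 0, 0], [0, -0.4, 0, 0, 0, 0], [0, -0.4, 0, 0, 0, 0], [0, -0.4, 0, 0, 0, 0], [0, -0.2, 0, 0, 0, 0], [0, -0.1, 0, 0, 0, 0], [0, 0, 0, 0, 0, 0], [0, 0, 0, 0, 0, 0]]}}

```text
clock: 9.5
eef_pos: [0.5807, -0.0218, 0.0604]
tcp_rot: [1.0, 0.022, 0.0, -0.001]
force: [-0.6, 2.1, -1.8]
finger_gap: 0.084
```

```bash
python3 - <<'E'
from h import *
st(); im,d=save('wrist','w3.png')
E
```

```text
t 9.5 tcp [ 0.5807 -0.0218  0.0604] q [ 1.     0.022  0.    -0.001] F [-0.6  2.1 -1.8] gap 0.084
```

View pics/w3.png

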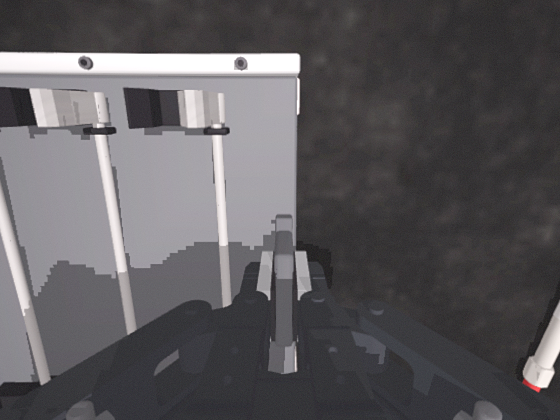

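The carrier's edge is level with the guide end at (298,75), so it is near home. I'll release it and look at the fork from above.

Request:
{"api": "send_rows", "payload": {"motion": [[0, 0, 0, 0, 0, 0], [0, 0, 0, 0, 0, 0], [0, 0, -1, 0, 0, 0], [0, 0, -1, 0, 0, 0], [0, 0, -1, 0, 0, 0], [0, -1, -0.8, 0, 0, 0], [0, -1, -0.8, 0, 0, 0], [0, -1, -0.8, 0, 0, 0], [0, -1, -0.8, 0, 0, 0], [0.1, -1, 0, 0, 0, 0], [0.2, -1, 0, 0, 0, 0], [0.3, -1, 0, 0, 0, 0], [0.3, -1, 0, 0, 0, 0], [0, 0, 0, 0, 0, 0], [0, 0, 0, 0, 0, 0], [0, 0, 0, 0, 0, 0]], "grip": 0.4}}

```text
clock: 11.55
eef_pos: [0.5941, 0.1777, 0.2154]
tcp_rot: [1.0, 0.022, 0.0, 0.0]
force: [0.7, 0.3, 0.1]
finger_gap: 0.295
```

```bash
python3 - <<'E'
from h import *
o=st(); im,d=save('wrist','w4.png')
for l in['hole_0','seat_1','stand_hole_1','drift_handle','pin_0_head']: print(l,[(np.round(x['location'],4).tolist(),round(x['confidence'],2)) for x in r.mark_of('wrist',l)])
E
```

```text
t 11.55 tcp [0.5941 0.1777 0.2154] q [1.    0.022 0.    0.   ] F [0.7 0.3 0.1] gap 0.295
hole_0 [([0.5383, 0.1719, 0.0496], 0.74), ([0.601, 0.1751, 0.0475], 0.72), ([0.7503, 0.2356, 0.0007], 0.32)]
seat_1 [([0.5755, 0.0224, 0.0562], 0.96), ([0.5721, 0.0682, 0.0569], 0.86), ([0.5694, 0.119, 0.0528], 0.58)]
stand_hole_1 [([0.519, 0.3342, 0.0453], 0.95), ([0.4764, 0.3286, 0.0429], 0.82)]
drift_handle [([0.5188, 0.3376, 0.0701], 0.67)]
pin_0_head [([0.4693, 0.3325, 0.0576], 0.56)]
```

View pics/w4.png

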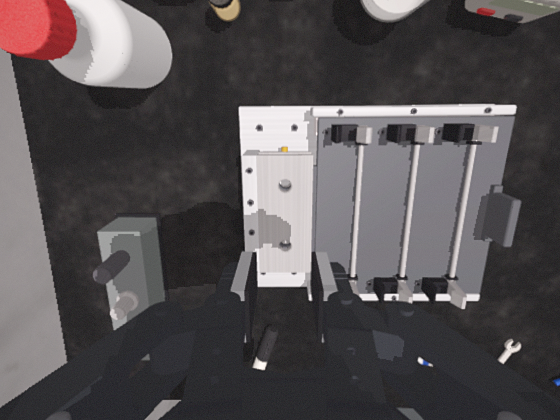

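```bash
python3 - <<'E'
from h import *
g=cv2.cvtColor(cv2.imread('pics/w4.png'),cv2.COLOR_BGR2GRAY)
for (u,v) in((285,185),(285,244)):
    print(u,v); print('\n'.join(' '.join('%3d'%x for x in row) for row in g[v-10:v+11,u-11:u+12]))
E
```

```text
285 185
211 212 213 212 210 211 211 212 214 213 211 209 209 210 211 211 211 213 212 210 207 210 211
211 211 213 213 210 211 212 213 214 214 210 210 210 211 208 210 214 214 211 209 209 210 212
212 212 213 212 211 211 211 214 215 215 212 211 211 211 211 211 212 212 211 208 209 209 210
211 211 214 212 210 211 214 213 213 211 205 204 204 208 211 211 214 214 212 210 210 210 210
211 212 212 212 211 211 209 206 197 192 183 179 180 192 203 209 214 213 211 210 210 209 211
211 213 212 212 211 207 199 183 174 173 171 171 170 172 178 187 211 214 211 210 208 210 211
212 212 213 214 208 202 215 177 169 170 169 170 169 170 167 155 193 210 212 210 208 210 209
211 212 213 212 199 192 240 188 172 172 174 175 173 174 174 164 171 200 212 210 208 210 210
211 212 213 213 187 144 224 185 175 175 175 175 175 176 169 148 148 188 213 211 209 210 210
211 211 213 209 179 117 142 157 170 174 174 171 171 169 150 132 129 174 209 211 208 209 210
211 212 213 205 172 121  85 108 146 166 157 156 151 149 136 124 106 164 200 210 209 210 209
211 212 212 207 177 132 102  88 108 133 126 126 126 122 119  87  94 165 199 211 
[... 2079 characters left out ...]
 121 123 121 122  98 114 124 136 181 208 212 208 209 208
211 211 213 216 179 167 153 153 142 139 136 136 138 121 129 136 160 191 211 212 209 209 207
210 208 211 214 208 206 191 168 153 145 141 141 137 134 143 163 192 203 213 211 208 210 210
207 207 211 212 210 210 208 189 170 153 143 140 143 146 173 195 206 212 213 211 209 207 208
208 208 210 211 208 209 210 207 196 191 178 173 181 183 194 204 211 211 210 209 208 209 208
208 206 211 212 210 207 210 210 205 208 206 203 203 205 204 208 210 211 210 212 207 207 208
208 207 211 211 209 207 210 209 209 212 214 209 209 211 207 208 210 210 211 211 206 209 207
210 205 210 212 209 207 209 211 208 212 211 210 209 209 208 209 211 211 210 211 208 208 208
```

```bash
python3 - <<'E'
from h import *
P=(np.array([0.5941,0.1777,0.2154]),cur()[1])
h=unproj('wrist',[(284.7,185.5),(284.7,244.8)],[.048]*2,P); print(h.round(4), np.linalg.norm(h[0]-h[1]))
plan([.545,.333,.215],.045)
E
```

```text
[[0.5982 0.1774 0.048 ]
 [0.5392 0.1747 0.048 ]] 0.059007377214819724
t 11.85 tcp [0.5942 0.1783 0.2153] q [1.    0.022 0.    0.   ] F [-0.1 -0.1  0.4] gap 0.298
turn units [ 0.    -0.    -0.003] then shift units [-1.686 -6.271  0.014]
```

Request:
{"api": "send_rows", "payload": {"motion": [[-0.4, -0.8, -0.2, 0, 0, 0], [-0.4, -0.8, -0.2, 0, 0, 0], [-0.4, -0.8, -0.2, 0, 0, 0], [-0.4, -0.8, -0.2, 0, 0, 0], [-0.4, -0.8, -0.2, 0, 0, 0], [-0.4, -0.8, -0.2, 0, 0, 0], [-0.4, -0.75, -0.22, 0, 0, 0], [-0.13, -0.73, 0, 0, 0, 0], [0, 0, 0, 0, 0, 0], [0, 0, 0, 0, 0, 0]]}}

```text
clock: 13.1
eef_pos: [0.5141, 0.3318, 0.2503]
tcp_rot: [1.0, 0.022, -0.0, 0.0]
force: [-0.6, -0.0, 0.9]
finger_gap: 0.298
```

```bash
python3 - <<'E'
from h import *
o=st(); im,d=save('wrist','w5.png')
for l in['stand_hole_1','drift_handle','pin_0_head']: print(l,[(np.round(x['location'],4).tolist(),round(x['confidence'],2)) for x in r.mark_of('wrist',l)])
E
```

```text
t 13.1 tcp [0.5141 0.3318 0.2503] q [ 1.     0.022 -0.     0.   ] F [-0.6 -0.   0.9] gap 0.298
stand_hole_1 [([0.4763, 0.3292, 0.0455], 0.97), ([0.5176, 0.3337, 0.0465], 0.95), ([0.424, 0.3294, 0.0432], 0.72)]
drift_handle [([0.5197, 0.3352, 0.0682], 0.89), ([0.4708, 0.333, 0.0576], 0.45)]
pin_0_head [([0.4712, 0.3312, 0.0573], 0.73), ([0.5391, 0.1704, 0.051], 0.71), ([0.5178, 0.3334, 0.0678], 0.42)]
```

View pics/w5.png

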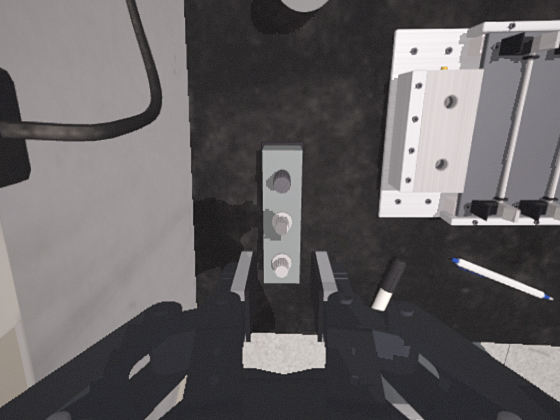

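Looking down the stand: drift handle at (281,181), pins at (281,222) and (281,266). I'll measure the disc centres.

```bash
python3 - <<'E'
from h import *
g=cv2.cvtColor(cv2.imread('pics/w5.png'),cv2.COLOR_BGR2GRAY)
for (u,v) in((281,182),(281,223),(281,267)):
    print(u,v); print('\n'.join(' '.join('%3d'%x for x in row) for row in g[v-14:v+15,u-14:u+15]))
E
```

```text
281 182
170 170 170 171 171 171 171 169 171 171 173 172 173 169 166 166 172 171 172 173 172 173 170 172 173 171 173 171 172
171 170 171 170 172 171 170 172 172 172 174 164 160 144 129 131 147 151 162 171 174 173 171 170 172 173 171 172 172
170 169 172 171 170 170 173 173 176 176 161 122 105  78  72  80  81  84 120 147 167 172 172 172 171 171 172 171 173
171 172 170 173 169 172 173 161 162 152 112  75  77  74  67  78  75  68  80  96 138 168 173 171 172 170 172 170 172
171 170 170 170 172 173 173 128 108  82  68  65  84  75  71  83  76  72  79  70  90 139 173 173 172 169 171 173 172
171 169 171 171 173 162 160 117  85  66  71  70  83  75  73  79  80  72  79  73  77  97 161 175 174 172 171 172 170
171 170 170 174 172 127 117 103  73  70  69  68  80  73  76  86  82  70  81  77  72  79 129 172 174 173 172 174 173
170 172 172 161 159 121 111  91  67  71  71  79  86  75  76  93  80  81  89  77  76  73 102 164 173 172 171 170 171
172 174 171 125 116 115 113  81  69  82  75  88  90  78  85  90  85  91  97  82  82  73  77 145 174 171 170 170 172
171 161 159 120 112 112 100  75  68  95  78  89 
[... 8315 characters left out ...]
 165
165 166 166 166 166 166 165 165 164 165 182 205 206 208 212 211 209 203 186 170 165 166 165 166 166 168 166 166 165
167 165 166 167 166 165 165 165 165 165 164 169 176 192 207 197 185 174 164 162 164 166 164 165 166 166 164 167 167
165 168 166 166 166 166 167 167 164 165 166 165 164 164 166 166 165 165 164 165 166 166 166 167 165 167 167 166 167
166 166 166 166 164 165 166 166 165 166 165 165 165 165 165 163 164 166 165 167 166 164 166 166 164 166 167 165 165
166 168 167 167 167 166 168 167 166 166 167 166 165 167 166 168 166 167 168 166 166 166 168 165 168 166 166 165 167
170 169 170 168 169 168 170 168 168 171 169 169 167 169 169 169 169 170 168 168 171 169 168 168 172 170 170 169 169
```

```bash
python3 - <<'E'
from h import *
P=(np.array([0.5141,0.3318,0.2503]),cur()[1])
h=unproj('wrist',[(282,185.3),(281.1,228.4),(280.9,271.3)],[.084,.07,.07],P); print(h.round(4))
plan([h[0][0],h[0][1],.11],.045)
E
```

```text
[[0.5184 0.334  0.084 ]
 [0.471  0.3329 0.07  ]
 [0.4235 0.3311 0.07  ]]
t 13.3 tcp [0.5142 0.3315 0.2506] q [ 1.     0.022 -0.     0.   ] F [ 0.5 -0.4  0.6] gap 0.301
turn units [ 0.002  0.002 -0.007] then shift units [ 0.172 -0.091  5.623]
```

Request:
{"api": "send_rows", "payload": {"motion": [[0.17, -0.1, 0.8, 0, 0, 0], [0, 0, 0.9, 0, 0, 0], [0, 0, 0.9, 0, 0, 0], [0, 0, 0.9, 0, 0, 0], [0, 0, 0.9, 0, 0, 0], [0, 0, 0.8, 0, 0, 0], [0, 0, 0.7, 0, 0, 0], [0, 0, 0.7, 0, 0, 0], [0, 0, 0.7, 0, 0, 0], [0, 0, 0, 0, 0, 0], [0, 0, 0, 0, 0, 0]]}}

```text
clock: 14.68
eef_pos: [0.5185, 0.335, 0.0688]
tcp_rot: [1.0, 0.022, 0.0, -0.0]
force: [-0.4, -0.4, 0.0]
finger_gap: 0.3
```

Request:
{"api": "send_rows", "payload": {"motion": [[0, 0, 0, 0, 0, 0], [0, 0, 0, 0, 0, 0], [0, 0, 0, 0, 0, 0], [0, 0, 0, 0, 0, 0], [0, 0, 0, 0, 0, 0]], "grip": 1}}

```text
clock: 15.3
eef_pos: [0.5189, 0.335, 0.0695]
tcp_rot: [1.0, 0.022, 0.001, -0.0]
force: [0.1, -1.7, 5.0]
finger_gap: 0.154
```

```bash
python3 - <<'E'
from h import *
o=st(); print(o['wrist_torque']); 
E
```

```text
t 15.3 tcp [0.5189 0.335  0.0695] q [ 1.     0.022  0.001 -0.   ] F [ 0.1 -1.7  5. ] gap 0.154
[-0.33224162  0.08813108 -0.00337019]
```

Request:
{"api": "send_rows", "payload": {"motion": [[0, 0, -0.5, 0, 0, 0], [0, 0, -0.8, 0, 0, 0], [0, 0, -0.9, 0, 0, 0], [0, 0, -0.9, 0, 0, 0], [0, 0, -0.9, 0, 0, 0], [0.3, 0.6, 0, 0, 0, 0], [0.3, 0.8, 0, 0, 0, 0], [0.3, 0.8, 0, 0, 0, 0], [0.3, 0.8, 0, 0, 0, 0], [0.3, 0.8, 0, 0, 0, 0], [0.3, 0.8, 0, 0, 0, 0], [0.3, 0.8, 0, 0, 0, 0], [0.3, 0.6, 0, 0, 0, 0], [0, 0, 0, 0, 0, 0], [0, 0, 0, 0, 0, 0]]}}

```text
clock: 17.18
eef_pos: [0.5847, 0.188, 0.1682]
tcp_rot: [1.0, 0.023, -0.0, -0.0]
force: [-0.4, 0.6, -0.7]
finger_gap: 0.153
```

```bash
python3 - <<'E'
from h import *
plan([.5986,.1781,.13],.045)
E
```

```text
t 17.18 tcp [0.5847 0.188  0.1682] q [ 1.     0.023 -0.    -0.   ] F [-0.4  0.6 -0.7] gap 0.153
turn units [-0.002  0.002  0.001] then shift units [0.54 0.42 1.53]
```

Request:
{"api": "send_rows", "payload": {"motion": [[0.27, 0.21, 0.5, 0, 0, 0], [0.27, 0.21, 0.5, 0, 0, 0], [0, 0, 0.5, 0, 0, 0], [0, 0, 0, 0, 0, 0], [0, 0, 0, 0, 0, 0]]}}

```text
clock: 17.8
eef_pos: [0.5987, 0.1779, 0.1307]
tcp_rot: [1.0, 0.022, -0.0, -0.0]
force: [-0.8, 0.1, -0.1]
finger_gap: 0.154
```

```bash
python3 - <<'E'
from h import *
plan([.5986,.1781,.071],.045)
im,d=save('wrist','w6.png'); cv2.imwrite('pics/c6.png',cv2.resize(im[150:400,180:400],None,fx=2.6,fy=2.4,interpolation=cv2.INTER_CUBIC))
E
```

```text
t 17.8 tcp [0.5987 0.1779 0.1307] q [ 1.     0.022 -0.    -0.   ] F [-0.8  0.1 -0.1] gap 0.154
turn units [-0.     0.001 -0.   ] then shift units [-2.000e-03 -7.000e-03  2.389e+00]
```

View pics/c6.png

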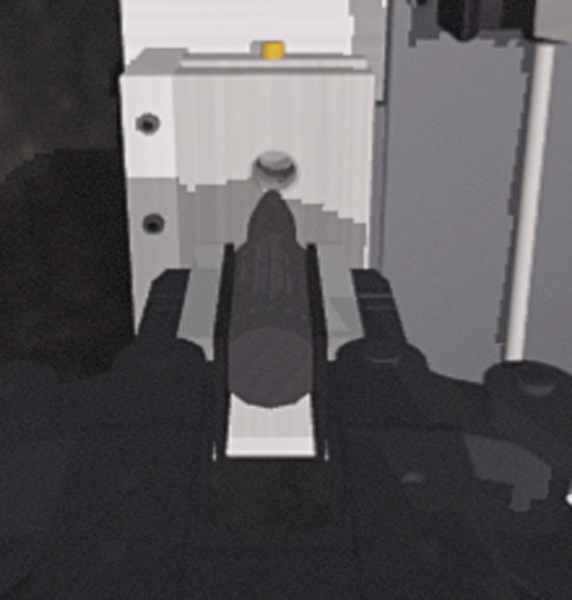

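The drift tip (272,192 in the crop) is lined up with the hole (274,170), so I'll put it down.

Request:
{"api": "send_rows", "payload": {"motion": [[0, 0, 0.5, 0, 0, 0], [0, 0, 0.5, 0, 0, 0], [0, 0, 0.3, 0, 0, 0], [0, 0, 0.3, 0, 0, 0], [0, 0, 0, 0, 0, 0], [0, 0, 0, 0, 0, 0]]}}

```text
clock: 18.6
eef_pos: [0.599, 0.1778, 0.0911]
tcp_rot: [1.0, 0.022, 0.0, -0.0]
force: [-0.8, -0.9, -1.0]
finger_gap: 0.153
```

Request:
{"api": "send_rows", "payload": {"motion": [[0, 0, 0.2, 0, 0, 0], [0, 0, 0.2, 0, 0, 0], [0, 0, 0.2, 0, 0, 0], [0, 0, 0, 0, 0, 0], [0, 0, 0, 0, 0, 0]]}}

```text
clock: 19.23
eef_pos: [0.5985, 0.1776, 0.0751]
tcp_rot: [1.0, 0.022, -0.0, 0.0]
force: [0.1, -1.7, -2.0]
finger_gap: 0.151
```

Request:
{"api": "send_rows", "payload": {"motion": [[0, 0, 0.1, 0, 0, 0], [0, 0, 0.08, 0, 0, 0], [0, 0, 0, 0, 0, 0], [0, 0, 0, 0, 0, 0]]}}

```text
clock: 19.73
eef_pos: [0.5986, 0.1775, 0.0715]
tcp_rot: [1.0, 0.022, -0.0, 0.0]
force: [-3.4, -4.5, 2.8]
finger_gap: 0.151
```

Request:
{"api": "send_rows", "payload": {"motion": [[0, 0, 0, 0, 0, 0], [0, 0, 0, 0, 0, 0], [0, 0, 0, 0, 0, 0], [0, 0, 0, 0, 0, 0], [0, 0, -0.7, 0, 0, 0], [0, 0, -0.9, 0, 0, 0], [0, 0, -0.9, 0, 0, 0], [0, 0, -0.9, 0, 0, 0], [0, 0, -0.9, 0, 0, 0], [0, 0, -0.9, 0, 0, 0], [0, 0, -0.6, 0, 0, 0], [0, 0, 0, 0, 0, 0], [0, 0, 0, 0, 0, 0]], "grip": 0.4}}

```text
clock: 21.35
eef_pos: [0.5982, 0.1777, 0.2153]
tcp_rot: [1.0, 0.022, -0.001, 0.0]
force: [-0.9, 0.2, -1.0]
finger_gap: 0.299
```

```bash
python3 - <<'E'
from h import *
o=st(); im,d=save('wrist','w7.png'); g=cv2.cvtColor(im,cv2.COLOR_BGR2GRAY)
for l in['hole_0','drift_handle']: print(l,[(np.round(x['location'],4).tolist(),round(x['confidence'],2)) for x in r.mark_of('wrist',l)])
plan([.471,.3335,.2],.045)
cv2.imwrite('pics/c7.png',cv2.resize(im[130:310,200:380],None,fx=3.3,fy=3.3,interpolation=cv2.INTER_CUBIC))
E
```

```text
t 21.35 tcp [0.5982 0.1777 0.2153] q [ 1.     0.022 -0.001  0.   ] F [-0.9  0.2 -1. ] gap 0.299
hole_0 [([0.6016, 0.1752, 0.0464], 0.92), ([0.5383, 0.1704, 0.0513], 0.66)]
drift_handle [([0.5982, 0.1787, 0.0708], 0.72), ([0.7591, -0.0032, 0.0011], 0.44)]
t 21.5 tcp [0.5981 0.1777 0.2148] q [ 1.     0.022 -0.001  0.   ] F [-0.4  0.4 -0.2] gap 0.298
turn units [ 0.002  0.014 -0.001] then shift units [-4.798 -6.456  0.593]
```

View pics/c7.png

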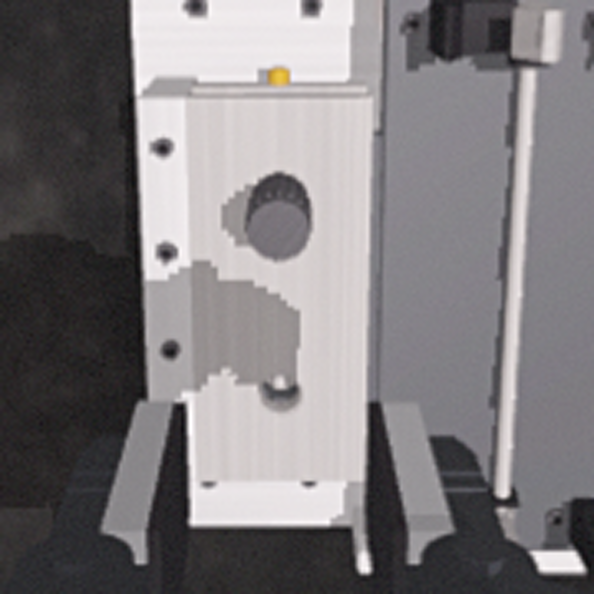

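The drift is down to its shoulder and upright. Next I'll view the middle pin from the same relative pose.

Request:
{"api": "send_rows", "payload": {"motion": [[-0.6, -0.8, -0.1, 0, 0, 0], [-0.6, -0.8, -0.1, 0, 0, 0], [-0.6, -0.8, -0.1, 0, 0, 0], [-0.6, -0.8, -0.1, 0, 0, 0], [-0.6, -0.8, -0.1, 0, 0, 0], [-0.6, -0.8, -0.1, 0, 0, 0], [-0.6, -0.8, -0.1, 0, 0, 0], [-0.76, -0.85, -0.1, 0, 0, 0], [0, 0, 0, 0, 0, 0], [0, 0, 0, 0, 0, 0]]}}

```text
clock: 22.75
eef_pos: [0.4671, 0.3337, 0.2364]
tcp_rot: [1.0, 0.023, 0.0, 0.0]
force: [1.0, 0.1, 0.1]
finger_gap: 0.298
```

```bash
python3 - <<'E'
from h import *
o=st(); im,d=save('wrist','w8.png'); g=cv2.cvtColor(im,cv2.COLOR_BGR2GRAY)
u,v=282,183
print('\n'.join(' '.join('%3d'%x for x in row) for row in g[v-16:v+17,u-14:u+15]))
E
```

```text
t 22.75 tcp [0.4671 0.3337 0.2364] q [1.    0.023 0.    0.   ] F [1.  0.1 0.1] gap 0.298
168 170 168 172 169 170 170 169 170 170 170 169 171 170 172 169 170 169 170 169 170 169 171 170 171 169 171 172 170
170 171 169 170 170 169 168 169 169 170 169 169 169 170 169 171 171 170 168 170 169 170 171 170 170 169 171 171 170
171 172 170 171 170 170 169 169 168 170 169 170 169 169 170 167 172 166 166 168 170 170 169 171 172 171 170 171 171
168 169 168 169 170 169 171 168 169 172 168 170 168 165 163 160 164 168 167 167 161 167 166 167 170 171 168 171 171
170 170 170 171 169 170 167 171 171 170 168 165 162 166 172 176 185 199 201 192 182 179 166 161 168 168 170 170 171
169 169 170 170 169 170 167 170 169 166 164 165 180 191 206 216 221 224 224 222 220 213 199 183 169 167 171 171 171
170 169 169 171 170 169 170 171 169 166 163 188 213 215 214 219 224 223 220 220 221 223 225 222 197 170 166 171 170
169 168 168 171 169 170 168 169 165 165 188 213 215 215 216 218 215 211 208 215 217 223 223 223 220 189 171 169 169
169 169 169 169 169 169 169 168 164 186 212 216 213 199 200 196 179 169 171 183 196
[... 2116 characters left out ...]
 169
169 166 167 170 167 167 168 169 168 168 172 167 167 167 167 168 161 170 166 169 168 165 168 169 167 168 168 167 167
168 169 167 167 170 167 169 167 168 168 168 167 167 168 167 167 165 166 166 166 167 167 168 167 169 170 168 167 167
167 168 168 168 168 169 168 170 167 168 170 169 169 168 168 168 168 165 168 166 167 167 168 167 167 170 169 170 167
167 166 168 168 166 167 168 168 167 167 169 169 169 167 167 167 167 168 167 168 168 168 168 167 169 167 168 168 168
167 165 167 166 166 169 167 166 168 167 168 168 167 168 169 168 168 167 169 166 169 168 169 168 166 168 167 169 167
167 168 167 166 166 165 168 166 168 167 166 168 168 167 168 167 167 168 166 168 167 168 168 169 166 167 167 166 168
```

```bash
python3 - <<'E'
from h import *
P=(np.array([0.4671,0.3337,0.2364]),cur()[1])
h=unproj('wrist',[(285.5,186.5)],[.07],P); print(h.round(4))
plan([h[0][0],h[0][1],.067],.045)
E
```

```text
[[0.4705 0.3326 0.07  ]]
t 22.8 tcp [0.4674 0.3333 0.2363] q [1.    0.023 0.    0.   ] F [-0.5 -0.5 -0.3] gap 0.299
turn units [ 0.001 -0.001  0.001] then shift units [0.121 0.031 6.772]
```

Request:
{"api": "send_rows", "payload": {"motion": [[0.14, 0.01, 0.8, 0, 0, 0], [0, 0, 0.9, 0, 0, 0], [0, 0, 0.9, 0, 0, 0], [0, 0, 0.9, 0, 0, 0], [0, 0, 0.9, 0, 0, 0], [0, 0, 0.8, 0, 0, 0], [0, 0, 0.7, 0, 0, 0], [0, 0, 0.5, 0, 0, 0], [0, 0, 0.37, 0, 0, 0], [0, 0, 0, 0, 0, 0], [0, 0, 0, 0, 0, 0]]}}

```text
clock: 24.18
eef_pos: [0.4716, 0.3335, 0.0678]
tcp_rot: [1.0, 0.022, 0.001, -0.0]
force: [-0.6, -0.1, 0.3]
finger_gap: 0.298
```

Request:
{"api": "send_rows", "payload": {"motion": [[0, 0, 0, 0, 0, 0], [0, 0, 0, 0, 0, 0], [0, 0, 0, 0, 0, 0], [0, 0, 0, 0, 0, 0], [0, 0, 0, 0, 0, 0]], "grip": 1}}

```text
clock: 24.8
eef_pos: [0.4718, 0.3334, 0.0682]
tcp_rot: [1.0, 0.022, 0.001, -0.0]
force: [-0.4, -2.1, 6.0]
finger_gap: 0.134
```

```bash
python3 - <<'E'
from h import *
for i in range(3):
    save('wrist','x.png'); o=st(); 
E
```

```text
t 24.85 tcp [0.4718 0.3334 0.0681] q [ 1.     0.022  0.001 -0.   ] F [-0.2 -2.3  5.7] gap 0.133
t 24.9 tcp [0.4718 0.3334 0.0681] q [ 1.     0.022  0.001 -0.   ] F [-0.7 -1.6  5.7] gap 0.135
t 24.95 tcp [0.4718 0.3334 0.0681] q [ 1.     0.022  0.001 -0.   ] F [-1.1 -2.   5.6] gap 0.133
```

```bash
python3 - <<'E'
from h import *
P=(np.array([0.5982,0.1777,0.2153]),cur()[1])
print(unproj('wrist',[(284.3,199.7),(285.1,248.9)],[.086,.048],P).round(4))
g=cv2.cvtColor(cv2.imread('pics/w7.png'),cv2.COLOR_BGR2GRAY)
for u,v in ((284,199),(285,249)):
  print('\n'.join(' '.join('%3d'%x for x in row) for row in g[v-16:v+17,u-14:u+15]));print()
E
```

```text
[[0.5998 0.1778 0.086 ]
 [0.5393 0.1742 0.048 ]]
211 209 209 209 210 210 214 215 202 199 149  98  84  67  59  69  84  88 121 170 207 215 211 207 208 208 209 205 205
212 209 209 210 210 213 216 217 154 118  75  60  64  69  68  72  67  58  71  95 171 202 212 209 206 209 209 206 203
212 210 211 211 200 199 205 201 113  70  63  67  70  71  69  75  75  67  71  69  85 145 203 210 208 208 208 205 205
213 210 211 212 161 150 146 106  67  66  68  72  70  69  70  75  73  69  75  74  60  89 171 209 209 209 208 205 204
213 198 198 200 157 148 112  65  60  65  65  70  68  66  78  79  73  69  78  76  62  72 119 204 210 208 208 204 204
214 162 147 150 147 149  95  63  66  66  74  88  69  66  94  82  74  80  88  80  69  71  85 186 211 209 207 205 204
201 155 141 147 147 137  90  67  74  68  78  99  78  71  89  83  75  93  98  80  68  73  83 167 212 211 209 205 204
152 146 146 147 148 101  68  70  82  68  67  74  81  87  92  93  85  84  84  79  81  80  61 103 201 211 209 207 204
148 146 147 148 150  94  68  74  87  81  89  97 108 118 120 117 105 102  91  87  94  91  65  85 184 212 208 205 203
149 149
[... 5905 characters left out ...]
 207
210 208 206 205 204 210 210 206 207 208 206 208 211 209 207 206 207 205 206 209 208 211 207 204 205 206 207 207 206
211 206 207 206 205 209 211 205 207 207 208 206 211 208 208 208 206 204 207 208 209 209 208 205 208 206 207 206 206
209 207 208 204 205 209 210 205 206 207 207 207 211 209 207 206 206 206 206 207 209 208 207 206 206 206 208 205 206
210 206 208 205 205 208 209 207 205 207 206 207 211 209 208 207 206 204 206 209 209 209 208 203 208 207 205 204 206
210 207 206 206 205 208 210 204 207 207 207 207 211 208 208 207 205 205 207 208 208 209 208 204 207 206 206 206 205
209 208 207 205 205 209 211 205 206 208 207 206 210 208 207 205 207 204 206 209 209 210 208 204 207 208 207 205 206
```

Request:
{"api": "send_rows", "payload": {"motion": [[0, 0, -0.5, 0, 0, 0], [0, 0, -0.8, 0, 0, 0], [0, 0, -0.9, 0, 0, 0], [0, 0, -0.9, 0, 0, 0], [0, 0, -0.9, 0, 0, 0], [0, 0, -0.3, 0, 0, 0], [0.3, 0.6, 0, 0, 0, 0], [0.3, 0.8, 0, 0, 0, 0], [0.3, 0.8, 0, 0, 0, 0], [0.3, 0.8, 0, 0, 0, 0], [0.3, 0.8, 0, 0, 0, 0], [0.3, 0.8, 0, 0, 0, 0], [0.3, 0.8, 0, 0, 0, 0], [0.3, 0.6, 0, 0, 0, 0], [0, 0, 0, 0, 0, 0], [0, 0, 0, 0, 0, 0]]}}

```text
clock: 26.95
eef_pos: [0.5375, 0.1862, 0.1742]
tcp_rot: [1.0, 0.022, -0.0, -0.0]
force: [0.1, 0.4, -0.6]
finger_gap: 0.128
```

Request:
{"api": "send_rows", "payload": {"motion": [[-0.1, 0.4, -0.8, 0, 0, 0], [0, 0, -0.85, 0, 0, 0], [0, 0, 0, 0, 0, 0], [0, 0, 0, 0, 0, 0], [0, 0, 0, 0, 0, 0]]}}

```text
clock: 27.58
eef_pos: [0.5352, 0.176, 0.215]
tcp_rot: [1.0, 0.023, -0.001, 0.0]
force: [0.0, -0.2, -1.3]
finger_gap: 0.134
```

```bash
python3 - <<'E'
from h import *
o=st(); im,d=save('wrist','w9.png'); g=cv2.cvtColor(im,cv2.COLOR_BGR2GRAY)
u,v=283,186
print('\n'.join(' '.join('%3d'%x for x in row) for row in g[v-12:v+22:1,u-13:u+14]));print()
E
```

```text
t 27.57 tcp [0.5352 0.176  0.215 ] q [ 1.     0.023 -0.001  0.   ] F [ 0.  -0.2 -1.3] gap 0.134
216 214 213 210 211 212 211 214 213 211 212 214 213 213 216 213 212 212 212 212 212 214 215 213 212 213 211
214 216 213 210 212 211 212 214 213 210 212 214 214 212 217 214 213 215 212 213 212 214 215 215 213 214 211
216 214 213 210 213 210 211 213 214 209 211 214 212 212 216 214 211 214 212 212 211 213 216 214 214 213 211
215 215 213 211 211 209 211 213 214 210 212 214 213 213 218 215 212 213 213 212 212 214 214 214 214 213 210
215 214 212 210 211 210 214 213 215 209 212 215 213 212 217 215 214 213 212 212 211 214 215 214 214 213 210
216 214 213 210 211 211 211 213 213 210 212 214 214 211 213 209 205 206 211 214 213 215 215 214 214 213 209
216 215 213 210 210 210 213 213 215 209 212 213 208 195 195 185 182 182 194 197 206 214 215 214 215 211 210
215 215 212 211 210 211 211 214 214 211 209 204 191 173 175 170 169 170 170 156 185 208 218 215 215 213 210
215 214 211 210 211 209 211 214 214 207 202 206 204 175 171 171 171 172 170 166 172 182 210 214 216 212 211
214 214 212 212 211 210 210 215 
[... 1967 characters left out ...]
 212 212 209 210 210 209 209 209 213 212 211 211 208
213 212 211 210 208 207 208 212 213 207 210 210 211 209 213 213 210 209 210 209 209 211 211 212 211 211 208
211 211 211 210 210 209 210 212 213 209 209 211 210 210 212 212 208 209 210 209 209 209 212 213 211 211 210
211 213 212 209 209 207 209 211 212 209 208 210 210 208 212 212 210 210 210 209 209 210 213 211 211 210 207
210 212 212 209 210 207 209 211 213 208 210 211 209 207 212 210 209 208 210 209 208 209 212 210 212 210 207
212 212 212 210 209 209 209 211 212 209 209 210 211 208 212 212 208 208 210 209 208 211 212 212 211 210 207
212 212 212 209 210 208 206 211 212 208 210 210 211 208 211 212 209 207 210 208 208 210 212 211 212 210 207
```

```bash
python3 - <<'E'
from h import *
plan([.5397,.1753,.12],.045)
E
```

```text
t 27.62 tcp [0.5352 0.1759 0.2148] q [ 1.     0.022 -0.001  0.   ] F [ 0.1  0.7 -1.2] gap 0.128
turn units [ 0.001  0.009 -0.   ] then shift units [0.177 0.034 3.794]
```

Request:
{"api": "send_rows", "payload": {"motion": [[0.17, 0.03, 0.8, 0, 0.01, 0], [0, 0, 0.8, 0, 0, 0], [0, 0, 0.8, 0, 0, 0], [0, 0, 0.8, 0, 0, 0], [0, 0, 0.6, 0, 0, 0], [0, 0, 0, 0, 0, 0], [0, 0, 0, 0, 0, 0]]}}

```text
clock: 28.5
eef_pos: [0.5407, 0.1755, 0.1215]
tcp_rot: [1.0, 0.022, 0.001, -0.0]
force: [0.3, -1.1, -0.5]
finger_gap: 0.135
```

```bash
python3 - <<'E'
from h import *
plan([.5397,.1753,.105],.045)
E
```

```text
t 28.5 tcp [0.5407 0.1755 0.1215] q [ 1.     0.022  0.001 -0.   ] F [ 0.3 -1.1 -0.5] gap 0.135
turn units [-0.001 -0.017 -0.001] then shift units [-0.04   0.007  0.66 ]
```

Request:
{"api": "send_rows", "payload": {"motion": [[-0.035, 0, 0.2, 0, -0.01, 0], [0, 0, 0.2, 0, 0, 0], [0, 0, 0.2, 0, 0, 0], [0, 0, 0.1, 0, 0, 0], [0, 0, 0, 0, 0, 0], [0, 0, 0, 0, 0, 0]]}}

```text
clock: 29.25
eef_pos: [0.5394, 0.1754, 0.1034]
tcp_rot: [1.0, 0.022, 0.0, 0.0]
force: [-0.3, 0.2, -1.2]
finger_gap: 0.132
```

Request:
{"api": "send_rows", "payload": {"motion": [[0, 0, 0.2, 0, 0, 0], [0, 0, 0.2, 0, 0, 0], [0, 0, 0.2, 0, 0, 0], [0, 0, 0, 0, 0, 0], [0, 0, 0, 0, 0, 0]]}}

```text
clock: 29.88
eef_pos: [0.5391, 0.1752, 0.088]
tcp_rot: [1.0, 0.022, -0.0, 0.0]
force: [-0.1, -1.4, -1.6]
finger_gap: 0.129
```

Request:
{"api": "send_rows", "payload": {"motion": [[0, 0, 0.2, 0, 0, 0], [0, 0, 0.2, 0, 0, 0], [0, 0, 0.2, 0, 0, 0], [0, 0, 0, 0, 0, 0], [0, 0, 0, 0, 0, 0]]}}

```text
clock: 30.5
eef_pos: [0.5391, 0.1751, 0.0726]
tcp_rot: [1.0, 0.022, -0.0, 0.0]
force: [0.9, -3.5, -2.4]
finger_gap: 0.132
```

Request:
{"api": "send_rows", "payload": {"motion": [[0, 0, 0.1, 0, 0, 0], [0, 0, 0.08, 0, 0, 0], [0, 0, 0, 0, 0, 0], [0, 0, 0, 0, 0, 0]]}}

```text
clock: 31.0
eef_pos: [0.5395, 0.1751, 0.0701]
tcp_rot: [1.0, 0.023, -0.0, 0.0]
force: [-3.8, -5.5, 8.4]
finger_gap: 0.136
```

Request:
{"api": "send_rows", "payload": {"motion": [[0, 0, 0.08, 0, 0, 0], [0, 0, 0, 0, 0, 0], [0, 0, 0, 0, 0, 0]]}}

```text
clock: 31.38
eef_pos: [0.5397, 0.1751, 0.07]
tcp_rot: [1.0, 0.023, -0.0, 0.001]
force: [-8.8, -7.5, 17.9]
finger_gap: 0.129
```

Seated: a hard stop at 0.070 with 18 N. I'll release and check.

Request:
{"api": "send_rows", "payload": {"motion": [[0, 0, 0, 0, 0, 0], [0, 0, 0, 0, 0, 0], [0, 0, 0, 0, 0, 0], [0, 0, 0, 0, 0, 0], [0, 0, -0.7, 0, 0, 0], [0, 0, -0.9, 0, 0, 0], [0, 0, -0.9, 0, 0, 0], [0.5, 0, -0.9, 0, 0, 0], [0.6, 0, -0.9, 0, 0, 0], [0.6, 0, -0.9, 0, 0, 0], [0.6, 0, -0.6, 0, 0, 0], [0, 0, 0, 0, 0, 0], [0, 0, 0, 0, 0, 0]], "grip": 0.4}}

```text
clock: 33.0
eef_pos: [0.5961, 0.1779, 0.2115]
tcp_rot: [1.0, 0.022, -0.0, -0.0]
force: [-0.3, 0.0, -0.1]
finger_gap: 0.303
```

```bash
python3 - <<'E'
from h import *
o=st(); im,d=save('wrist','w10.png')
for l in['pin_0_head','drift_handle']: print(l,[(np.round(x['location'],4).tolist(),round(x['confidence'],2)) for x in r.mark_of('wrist',l)])
plan([.5986,.1776,.0715],.045)
cv2.imwrite('pics/c10.png',cv2.resize(im[130:310,200:380],None,fx=3.3,fy=3.3,interpolation=cv2.INTER_CUBIC))
E
```

```text
t 33.0 tcp [0.5961 0.1779 0.2115] q [ 1.     0.022 -0.    -0.   ] F [-0.3  0.  -0.1] gap 0.303
pin_0_head [([0.5394, 0.1744, 0.0603], 0.6)]
drift_handle [([0.5981, 0.1809, 0.0708], 0.91), ([0.5747, 0.0262, 0.0574], 0.54)]
t 33.15 tcp [0.5957 0.1779 0.2107] q [ 1.     0.023 -0.001  0.   ] F [-0.4 -0.1 -0.6] gap 0.297
turn units [0.001 0.011 0.   ] then shift units [0.115 0.017 5.568]
```

View pics/c10.png

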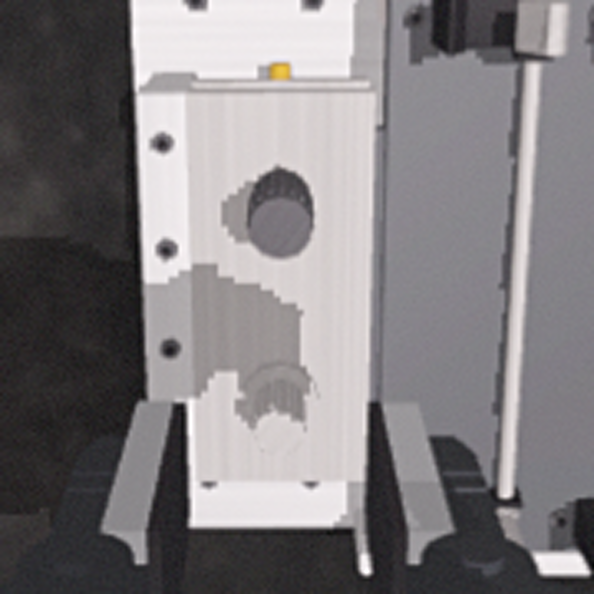

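The pin's collar is flat on the ear and the drift is still upright. Now I'll draw the drift.

Request:
{"api": "send_rows", "payload": {"motion": [[0.11, 0.02, 0.8, 0, 0, 0], [0, 0, 0.9, 0, 0, 0], [0, 0, 0.9, 0, 0, 0], [0, 0, 0.9, 0, 0, 0], [0, 0, 0.9, 0, 0, 0], [0, 0, 0.7, 0, 0, 0], [0, 0, 0.46, 0, 0, 0], [0, 0, 0, 0, 0, 0], [0, 0, 0, 0, 0, 0]]}}

```text
clock: 34.28
eef_pos: [0.6002, 0.1777, 0.0737]
tcp_rot: [1.0, 0.022, 0.001, -0.0]
force: [0.5, 0.8, -0.4]
finger_gap: 0.296
```

Request:
{"api": "send_rows", "payload": {"motion": [[0, 0, 0, 0, 0, 0], [0, 0, 0, 0, 0, 0], [0, 0, 0, 0, 0, 0], [0, 0, 0, 0, 0, 0], [0, 0, 0, 0, 0, 0]], "grip": 1}}

```text
clock: 34.9
eef_pos: [0.6004, 0.1776, 0.0741]
tcp_rot: [1.0, 0.022, 0.001, -0.0]
force: [-0.3, -1.5, 4.9]
finger_gap: 0.15
```

Request:
{"api": "send_rows", "payload": {"motion": [[0, 0, -0.3, 0, 0, 0], [0, 0, -0.6, 0, 0, 0], [0, 0, -0.9, 0, 0, 0], [0, 0, -0.9, 0, 0, 0], [0, 0, -0.9, 0, 0, 0], [0, 0, -0.3, 0, 0, 0], [-0.4, -0.8, 0, 0, 0, 0], [-0.4, -0.8, 0, 0, 0, 0], [-0.4, -0.8, 0, 0, 0, 0], [-0.4, -0.8, 0, 0, 0, 0], [-0.4, -0.8, 0, 0, 0, 0], [-0.4, -0.8, 0, 0, 0, 0], [-0.4, -0.7, 0, 0, 0, 0], [-0.1, -0.6, 0, 0, 0, 0], [0, 0, 0, 0, 0, 0], [0, 0, 0, 0, 0, 0]]}}

```text
clock: 36.9
eef_pos: [0.5205, 0.3264, 0.1703]
tcp_rot: [1.0, 0.022, 0.0, 0.0]
force: [-0.7, 0.4, -0.8]
finger_gap: 0.15
```

```bash
python3 - <<'E'
from h import *
plan([.5189,.3348,.07],.045)
E
```

```text
t 36.9 tcp [0.5205 0.3264 0.1703] q [1.    0.022 0.    0.   ] F [-0.7  0.4 -0.8] gap 0.15
turn units [ 0.002 -0.    -0.003] then shift units [-0.05 -0.34  4.01]
```

Request:
{"api": "send_rows", "payload": {"motion": [[0, -0.17, 0.7, 0, 0, 0], [0, -0.17, 0.8, 0, 0, 0], [0, 0, 0.5, 0, 0, 0], [0, 0, 0.5, 0, 0, 0], [0, 0, 0.4, 0, 0, 0], [0, 0, 0, 0, 0, 0]]}}

```text
clock: 37.65
eef_pos: [0.5197, 0.3349, 0.0969]
tcp_rot: [1.0, 0.022, -0.0, 0.0]
force: [0.8, -0.5, -0.5]
finger_gap: 0.146
```

Request:
{"api": "send_rows", "payload": {"motion": [[0, 0, 0.3, 0, 0, 0], [0, 0, 0.3, 0, 0, 0], [0, 0, 0.2, 0, 0, 0], [0, 0, 0.15, 0, 0, 0], [0, 0, 0, 0, 0, 0], [0, 0, 0, 0, 0, 0]]}}

```text
clock: 38.4
eef_pos: [0.5201, 0.3349, 0.0738]
tcp_rot: [1.0, 0.022, 0.0, 0.0]
force: [4.3, -2.2, -2.9]
finger_gap: 0.15
```

Request:
{"api": "send_rows", "payload": {"motion": [[0, 0, 0.06, 0, 0, 0], [0, 0, 0, 0, 0, 0], [0, 0, 0, 0, 0, 0]]}}

```text
clock: 38.78
eef_pos: [0.5203, 0.335, 0.0731]
tcp_rot: [1.0, 0.022, 0.0, 0.0]
force: [3.1, -4.7, 1.5]
finger_gap: 0.148
```

Request:
{"api": "send_rows", "payload": {"motion": [[0, 0, 0, 0, 0, 0], [0, 0, 0, 0, 0, 0], [0, 0, 0, 0, 0, 0], [0, 0, 0, 0, 0, 0], [0, 0, -0.6, 0, 0, 0], [0, 0, -0.9, 0, 0, 0], [-0.6, 0, -0.9, 0, 0, 0], [-0.7, 0, -0.9, 0, 0, 0], [-0.7, 0, -0.9, 0, 0, 0], [-0.7, 0, -0.9, 0, 0, 0], [-0.7, 0, -0.9, 0, 0, 0], [-0.62, -0.07, -0.55, 0, 0, 0], [0, 0, 0, 0, 0, 0], [0, 0, 0, 0, 0, 0]], "grip": 0.4}}

```text
clock: 40.52
eef_pos: [0.4196, 0.3323, 0.2362]
tcp_rot: [1.0, 0.022, 0.0, 0.0]
force: [0.2, -0.5, -0.9]
finger_gap: 0.298
```

```bash
cat >> h.py <<'E'
def dump(im,u,v,a=16,b=14):
    g=cv2.cvtColor(im,cv2.COLOR_BGR2GRAY); u,v=int(u),int(v); print('origin u',u-b,'v',v-a)
    print('\n'.join(' '.join('%3d'%x for x in row) for row in g[v-a:v+a+1,u-b:u+b+1]))
E
python3 - <<'E'
from h import *
o=st(); im,d=save('wrist','w11.png'); dump(im,283,187)
print([(np.round(x['location'],4).tolist(),round(x['confidence'],2)) for x in r.mark_of('wrist','drift_handle')])
E
```

```text
t 40.52 tcp [0.4196 0.3323 0.2362] q [1.    0.022 0.    0.   ] F [ 0.2 -0.5 -0.9] gap 0.298
origin u 269 v 171
170 171 169 169 169 170 169 169 169 170 168 166 157 157 164 171 184 186 183 178 171 157 163 170 172 172 170 172 171
170 170 170 171 169 170 170 170 171 169 164 164 168 175 191 206 222 226 223 210 195 178 182 171 167 170 170 171 170
169 170 171 171 170 171 170 172 170 157 165 192 213 216 216 221 224 224 222 220 223 225 220 197 172 165 170 170 171
171 170 170 169 171 170 170 169 162 145 189 213 217 216 216 223 223 216 219 220 222 224 223 221 195 173 168 168 171
169 170 170 170 170 171 171 156 158 187 212 215 215 213 209 209 204 195 203 206 208 221 222 220 219 196 176 169 171
169 169 170 168 171 170 167 138 186 214 216 214 208 193 173 150 138 154 148 141 161 205 216 219 221 221 198 168 168
170 169 171 169 170 171 168 168 211 216 200 196 175 140 135 142 135 152 146 138 151 163 194 219 220 223 222 170 166
170 170 170 170 170 168 167 194 212 212 158 143 145 132 151 154 147 175 160 150 160 140 160 205 220 223 221 178 169
170 169 168 171 171 155 155 208 201 197 150 133 149 137 171 1
[... 2206 characters left out ...]
 167 169 169 167 168 167 168 169 169 167 169 167 170
167 168 167 168 168 166 168 167 167 168 168 169 168 169 168 167 168 167 168 168 168 169 168 169 167 168 169 169 168
167 168 167 166 168 167 169 168 167 167 168 168 168 169 166 167 168 169 167 168 168 168 167 167 170 168 169 169 169
167 168 167 166 167 168 167 169 168 168 166 168 168 168 169 168 168 168 168 169 169 168 169 167 169 169 168 169 170
166 167 167 168 167 167 167 166 167 167 166 167 167 168 166 167 169 167 168 167 167 167 169 168 168 168 168 168 168
169 166 168 168 166 169 168 167 165 169 167 168 168 169 167 169 168 169 168 167 168 168 169 168 166 168 168 169 170
[([0.5163, 0.3348, 0.0679], 0.63), ([0.5393, 0.169, 0.0511], 0.32)]
```

Request:
{"api": "send_rows", "payload": {"motion": [[0.11, 0.03, 0.8, 0, 0, 0], [0, 0, 0.9, 0, 0, 0], [0, 0, 0.9, 0, 0, 0], [0, 0, 0.9, 0, 0, 0], [0, 0, 0.9, 0, 0, 0], [0, 0, 0.8, 0, 0, 0], [0, 0, 0.7, 0, 0, 0], [0, 0, 0.5, 0, 0, 0], [0, 0, 0.37, 0, 0, 0], [0, 0, 0, 0, 0, 0], [0, 0, 0, 0, 0, 0]]}}

```text
clock: 42.0
eef_pos: [0.4227, 0.3321, 0.0678]
tcp_rot: [1.0, 0.022, 0.001, -0.0]
force: [-0.4, -0.7, 0.7]
finger_gap: 0.298
```

Request:
{"api": "send_rows", "payload": {"motion": [[0, 0, 0, 0, 0, 0], [0, 0, 0, 0, 0, 0], [0, 0, 0, 0, 0, 0], [0, 0, 0, 0, 0, 0], [0, 0, 0, 0, 0, 0]], "grip": 1}}

```text
clock: 42.62
eef_pos: [0.4228, 0.3317, 0.0682]
tcp_rot: [1.0, 0.022, 0.001, 0.0]
force: [-0.5, -3.8, 6.7]
finger_gap: 0.133
```

Request:
{"api": "send_rows", "payload": {"motion": [[0, 0, -0.5, 0, 0, 0], [0, 0, -0.8, 0, 0, 0], [0, 0, -0.9, 0, 0, 0], [0, 0, -0.9, 0, 0, 0], [0, 0, -0.9, 0, 0, 0], [0, 0, -0.9, 0, 0, 0], [0, 0, -0.9, 0, 0, 0], [0.7, 0.5, 0, 0, 0, 0], [0.8, 0.6, 0, 0, 0, 0], [0.8, 0.6, 0, 0, 0, 0], [0.8, 0.6, 0, 0, 0, 0], [0.8, 0.6, 0, 0, 0, 0], [0.8, 0.6, 0, 0, 0, 0], [0.8, 0.6, 0, 0, 0, 0], [0.7, 0.6, 0, 0, 0, 0], [0.2, 0.8, 0, 0, 0, 0], [0, 0.8, 0, 0, 0, 0], [0, 0, 0, 0, 0, 0], [0, 0, 0, 0, 0, 0]]}}

```text
clock: 45.0
eef_pos: [0.5886, 0.1817, 0.2122]
tcp_rot: [1.0, 0.022, 0.0, -0.0]
force: [-0.0, 0.5, -0.6]
finger_gap: 0.136
```

```bash
python3 - <<'E'
from h import *
plan([.5944,.1784,.215],.045)
E
```

```text
t 45.0 tcp [0.5886 0.1817 0.2122] q [ 1.     0.022  0.    -0.   ] F [-0.   0.5 -0.6] gap 0.136
turn units [-0.002 -0.    -0.001] then shift units [ 0.224  0.144 -0.113]
```

Request:
{"api": "send_rows", "payload": {"motion": [[0.22, 0.14, -0.1, 0, 0, 0], [0, 0, 0, 0, 0, 0], [0, 0, 0, 0, 0, 0], [0, 0, 0, 0, 0, 0]]}}

```text
clock: 45.5
eef_pos: [0.5946, 0.1786, 0.2145]
tcp_rot: [1.0, 0.023, -0.0, -0.0]
force: [-0.9, 0.1, -0.6]
finger_gap: 0.132
```

```bash
python3 - <<'E'
from h import *
o=st(); im,d=save('wrist','w12.png'); dump(im,285,187,12,13)
E
```

```text
t 45.5 tcp [0.5946 0.1786 0.2145] q [ 1.     0.023 -0.    -0.   ] F [-0.9  0.1 -0.6] gap 0.132
origin u 272 v 175
213 213 213 214 215 216 214 214 214 215 215 216 217 214 212 213 213 213 213 215 216 214 213 211 213 215 211
214 214 213 213 215 216 214 213 213 216 214 217 217 214 212 213 212 213 213 214 215 214 213 212 211 215 210
214 213 212 214 213 215 215 213 214 215 215 218 217 215 213 212 211 212 215 213 215 215 213 211 212 214 211
214 214 214 215 215 215 215 214 213 216 215 218 218 215 213 213 215 213 215 215 215 214 212 212 212 214 211
214 213 213 214 214 215 214 213 213 216 212 214 210 206 206 207 207 211 213 216 216 214 213 213 213 211 210
214 214 213 214 214 215 215 214 214 213 198 196 181 176 175 182 182 195 208 216 216 214 213 213 211 213 211
212 213 213 214 215 215 213 214 209 208 182 178 173 172 171 172 174 173 184 209 216 216 212 211 213 213 210
213 213 214 213 214 216 216 209 200 225 181 171 172 171 173 173 174 173 159 188 210 215 213 212 212 212 210
213 214 213 213 214 217 215 196 191 227 187 175 176 177 177 177 179 177 158 164 195 216 212 210 213 213 210
213 214 214 21
[... 1013 characters left out ...]
 188 195 201 206 215 216 217 214 212 212 213 212 210
214 211 214 213 214 214 214 212 215 214 217 216 215 209 206 211 210 213 213 214 216 214 213 211 211 212 209
213 212 212 214 213 215 214 213 214 214 215 217 218 213 213 213 213 215 213 214 216 213 211 212 213 211 209
214 211 212 214 215 214 214 211 214 213 214 217 217 213 212 215 213 213 214 215 215 213 211 210 212 211 210
212 212 211 212 215 216 214 212 213 214 214 216 217 213 213 212 213 212 213 214 216 213 213 212 212 212 210
213 210 212 213 213 214 214 213 213 213 213 216 217 213 211 214 212 213 214 215 216 214 211 211 212 211 210
213 211 213 212 214 215 213 211 213 215 214 215 218 213 213 214 212 212 213 214 215 214 211 212 212 212 211
```

Request:
{"api": "send_rows", "payload": {"motion": [[0.15, 0.03, 0.8, 0, 0, 0], [0, 0, 0.8, 0, 0, 0], [0, 0, 0.8, 0, 0, 0], [0, 0, 0.8, 0, 0, 0], [0, 0, 0.5, 0, 0, 0], [0, 0, 0, 0, 0, 0], [0, 0, 0, 0, 0, 0]]}}

```text
clock: 46.42
eef_pos: [0.5991, 0.1779, 0.1229]
tcp_rot: [1.0, 0.022, 0.001, -0.0]
force: [0.3, 0.0, 0.1]
finger_gap: 0.135
```

```bash
python3 - <<'E'
from h import *
plan([.5985,.178,.104],.045)
E
```

```text
t 46.42 tcp [0.5991 0.1779 0.1229] q [ 1.     0.022  0.001 -0.   ] F [0.3 0.  0.1] gap 0.135
turn units [-0.001 -0.009 -0.001] then shift units [-0.023 -0.005  0.756]
```

Request:
{"api": "send_rows", "payload": {"motion": [[-0.02, 0, 0.2, 0, 0, 0], [0, 0, 0.2, 0, 0, 0], [0, 0, 0.2, 0, 0, 0], [0, 0, 0.18, 0, 0, 0], [0, 0, 0, 0, 0, 0], [0, 0, 0, 0, 0, 0]]}}

```text
clock: 47.18
eef_pos: [0.5981, 0.1778, 0.1026]
tcp_rot: [1.0, 0.022, 0.0, -0.0]
force: [-0.4, 0.2, -1.4]
finger_gap: 0.13
```

Request:
{"api": "send_rows", "payload": {"motion": [[0, 0, 0.2, 0, 0, 0], [0, 0, 0.2, 0, 0, 0], [0, 0, 0.2, 0, 0, 0], [0, 0, 0, 0, 0, 0], [0, 0, 0, 0, 0, 0]]}}

```text
clock: 47.8
eef_pos: [0.598, 0.1778, 0.0876]
tcp_rot: [1.0, 0.022, 0.0, -0.0]
force: [-0.1, 0.3, -0.9]
finger_gap: 0.136
```

Request:
{"api": "send_rows", "payload": {"motion": [[0, 0, 0.2, 0, 0, 0], [0, 0, 0.2, 0, 0, 0], [0, 0, 0.2, 0, 0, 0], [0, 0, 0, 0, 0, 0], [0, 0, 0, 0, 0, 0]]}}

```text
clock: 48.42
eef_pos: [0.5977, 0.1775, 0.0719]
tcp_rot: [1.0, 0.022, -0.0, 0.0]
force: [-0.3, -0.7, -2.4]
finger_gap: 0.134
```

Request:
{"api": "send_rows", "payload": {"motion": [[0, 0, 0.1, 0, 0, 0], [0, 0, 0.1, 0, 0, 0], [0, 0, 0.04, 0, 0, 0], [0, 0, 0, 0, 0, 0], [0, 0, 0, 0, 0, 0]]}}

```text
clock: 49.05
eef_pos: [0.5983, 0.1778, 0.0701]
tcp_rot: [1.0, 0.023, -0.0, 0.0]
force: [-9.5, -2.6, 16.2]
finger_gap: 0.128
```

Request:
{"api": "send_rows", "payload": {"motion": [[0, 0, 0, 0, 0, 0], [0, 0, 0, 0, 0, 0], [0, 0, 0, 0, 0, 0], [0, 0, 0, 0, 0, 0], [0, 0, -0.7, 0, 0, 0], [0, 0, -0.9, 0, 0, 0], [0, 0, -0.9, 0, 0, 0], [0, 0, -0.9, 0, 0, 0], [0, 0, -0.9, 0, 0, 0], [0, 0, -0.9, 0, 0, 0], [0, 0, -0.6, 0, 0, 0], [0, 0, 0, 0, 0, 0], [0, 0, 0, 0, 0, 0]], "grip": 0.3}}

```text
clock: 50.68
eef_pos: [0.5975, 0.1777, 0.2107]
tcp_rot: [1.0, 0.022, -0.001, 0.0]
force: [0.0, -0.2, -0.4]
finger_gap: 0.351
```

```bash
python3 - <<'E'
from h import *
o=st(); im,d=save('wrist','w13.png')
for l in['pin_0_head']: print(l,[(np.round(x['location'],4).tolist(),round(x['confidence'],2)) for x in r.mark_of('wrist',l)])
a=im[130:310,200:380]; s,_=r.read_camera('side')
cv2.imwrite('pics/side13.png',s)
b=s[130:420,220:420]
cv2.imwrite('pics/c13.png',np.hstack([cv2.resize(a,(400,400),interpolation=cv2.INTER_CUBIC),cv2.resize(b,(276,400),interpolation=cv2.INTER_CUBIC)]))
plan([.62,-.22,.28],.045)
E
```

```text
t 50.67 tcp [0.5975 0.1777 0.2107] q [ 1.     0.022 -0.001  0.   ] F [ 0.  -0.2 -0.4] gap 0.351
pin_0_head [([0.5381, 0.1768, 0.0616], 0.65)]
t 50.83 tcp [0.5973 0.1777 0.2101] q [ 1.     0.022 -0.001  0.   ] F [-0.1 -0.3  0. ] gap 0.348
turn units [ 0.002  0.013 -0.001] then shift units [ 0.19  15.931 -2.795]
```

View pics/c13.png

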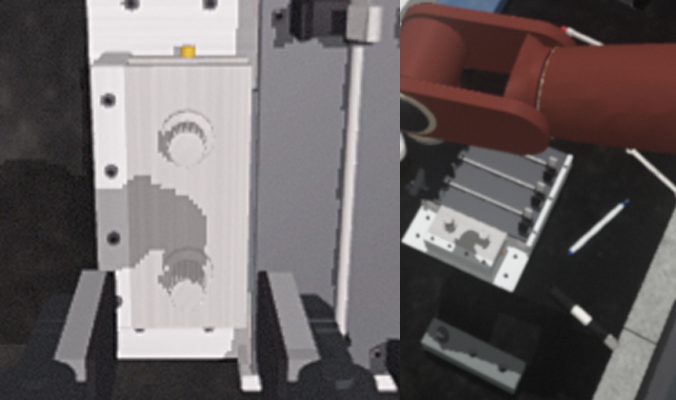

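Both collars are on the ear and the drift stands in the stand. On to the columns.

Request:
{"api": "send_rows", "payload": {"motion": [[0, 0.88, -0.6, 0, 0, 0], [0, 0.88, -0.6, 0, 0, 0], [0, 0.88, -0.6, 0, 0, 0], [0, 0.88, -0.6, 0, 0, 0], [0, 0.88, -0.4, 0, 0, 0], [0, 0.88, 0, 0, 0, 0], [0, 0.88, 0, 0, 0, 0], [0, 0.88, 0, 0, 0, 0], [0, 0.88, 0, 0, 0, 0], [0, 0.88, 0, 0, 0, 0], [0, 0.88, 0, 0, 0, 0], [0, 0.88, 0, 0, 0, 0], [0, 0.88, 0, 0, 0, 0], [0, 0.88, 0, 0, 0, 0], [0, 0.88, 0, 0, 0, 0], [0.1, 0.88, 0, 0, 0, 0], [0.1, 0.88, 0, 0, 0, 0], [0, 0.88, 0, 0, 0, 0], [0, 0, 0, 0, 0, 0], [0, 0, 0, 0, 0, 0]]}}

```text
clock: 53.32
eef_pos: [0.6207, -0.2175, 0.2814]
tcp_rot: [1.0, 0.022, -0.0, -0.0]
force: [-0.4, -1.2, 0.3]
finger_gap: 0.353
```

```bash
python3 - <<'E'
from h import *
o=st(); P=cur(); im,d=save('wrist','w14.png'); save('scene','s14.png')
for l in['column_0_mid']: print(l,[(np.round(x['location'],4).tolist(),round(x['confidence'],2)) for x in r.mark_of('wrist',l)],[(np.round(x['location'],4).tolist(),round(x['confidence'],2)) for x in r.mark_of('scene',l)])
b,g,rd=[im[:,:,k].astype(int) for k in range(3)]
m=((rd>90)&(g<70)&(b<70)&(rd-g>50)).astype('uint8'); n,l,s,ce=cv2.connectedComponentsWithStats(m)
for k in range(1,n):
    if s[k,4]>20: print(np.round(ce[k],1),s[k].tolist(),unproj('wrist',ce[k],[.006],P).round(4))
E
```

```text
t 53.33 tcp [ 0.6207 -0.2175  0.2814] q [ 1.     0.022 -0.    -0.   ] F [-0.4 -1.2  0.3] gap 0.353
column_0_mid [] []
```

View pics/w14.png

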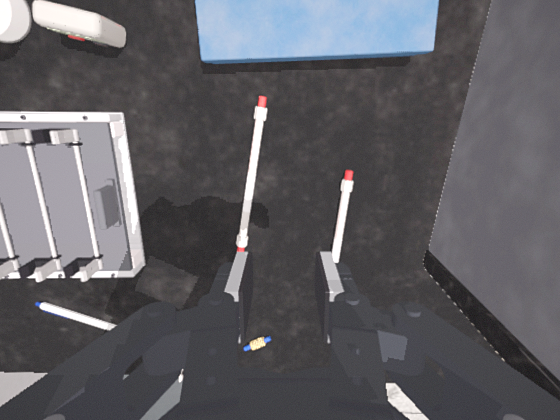

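Column A runs from (262,97) to (241,252). Column B has its top end at (348,172) and its lower half hidden by the finger. I'll fit the axes.

```bash
python3 - <<'E'
from h import *
P=(np.array([0.6207,-0.2175,0.2814]),cur()[1]); im=cv2.imread('pics/w14.png')
m=im.max(2)
def fit(u0,u1,v0,v1):
    vs,us=np.nonzero(m[v0:v1,u0:u1]>140); uv=np.c_[us+u0,vs+v0]
    X=unproj('wrist',uv,np.full(len(uv),.010),P)[:,:2]
    l=cv2.fitLine(X.astype('float32'),cv2.DIST_HUBER,0,1e-4,1e-4).ravel(); t=(X-l[2:])@l[:2]
    n=np.array([-l[1],l[0]]); w=(X-l[2:])@n
    print(len(uv),'dir',l[:2],'ends',(l[2:]+l[:2]*t.min()).round(4),(l[2:]+l[:2]*t.max()).round(4),'len',np.ptp(t),'w',w.std(),np.ptp(w)); print(im[v0+12,(u0+u1)//2])
fit(225,275,85,262); fit(325,360,160,240)
print(im[97,262],im[252,242],im[175,348])
E
```

```text
1541 dir [ 0.9926103 -0.121346 ] ends [ 0.4928 -0.1632] [ 0.7039 -0.189 ] len 0.21271259551213734 w 0.0034057820779105816 0.016477289777348917
[86 85 89]
641 dir [ 0.99831367 -0.05805017] ends [ 0.5309 -0.2917] [ 0.623 -0.297] len 0.09224225743846445 w 0.0034101277545506743 0.014960432178978862
[65 64 67]
[152 153 255] [184 180 191] [128 126 255]
```

```bash
python3 - <<'E'
from h import *
plan([.6035,-.1765,.08],-.1217)
E
```

```text
t 53.52 tcp [ 0.6208 -0.2169  0.2817] q [ 1.     0.023  0.    -0.   ] F [ 0.1  0.7 -0.7] gap 0.352
turn units [-0.001 -0.001  0.96 ] then shift units [-0.883 -1.521  8.067]
```

Request:
{"api": "send_rows", "payload": {"motion": [[0, 0, 0, 0, 0, 0.48], [0, 0, 0, 0, 0, 0.48], [-0.22, -0.38, 0.8, 0, 0, 0], [-0.22, -0.38, 0.8, 0, 0, 0], [-0.22, -0.38, 0.8, 0, 0, 0], [-0.22, -0.38, 0.8, 0, 0, 0], [0, 0, 0.8, 0, 0, 0], [0, 0, 0.8, 0, 0, 0], [0, 0, 0.6, 0, 0, 0], [0, 0, 0, 0, 0, 0], [0, 0, 0, 0, 0, 0]]}}

```text
clock: 54.9
eef_pos: [0.6041, -0.1776, 0.1472]
tcp_rot: [0.998, -0.061, 0.001, 0.0]
force: [-0.3, 0.2, 0.1]
finger_gap: 0.354
```

```bash
cat >> h.py <<'E'
def fit(im,P,u0,u1,v0,v1,z=.010,th=140):
    m=im.max(2); vs,us=np.nonzero(m[v0:v1,u0:u1]>th); uv=np.c_[us+u0,vs+v0]
    X=unproj('wrist',uv,np.full(len(uv),z),P)[:,:2]
    l=cv2.fitLine(X.astype('float32'),cv2.DIST_HUBER,0,1e-4,1e-4).ravel(); t=(X-l[2:])@l[:2]
    print(len(uv),'yaw',np.arctan2(l[1],l[0]),'ends',(l[2:]+l[:2]*t.min()).round(4),(l[2:]+l[:2]*t.max()).round(4),'len',np.ptp(t)); return l
E
python3 - <<'E'
from h import *
o=st(); P=cur(); im,d=save('wrist','w15.png')
m=(im.max(2)>140)
for v in range(0,420,15): 
    us=np.nonzero(m[v,225:330])[0]+225; print(v,us.min() if len(us) else '',us.max() if len(us) else '',end=' | ')
l=fit(im,P,225,330,0,235); print('\n',l)
E
```

```text
t 54.9 tcp [ 0.6041 -0.1776  0.1472] q [ 0.998 -0.061  0.001  0.   ] F [-0.3  0.2  0.1] gap 0.354
0 225 281 | 15 251 276 | 30   | 45   | 60   | 75 277 288 | 90 274 292 | 105 274 291 | 120 277 289 | 135 277 288 | 150 277 288 | 165 277 288 | 180 277 288 | 195 277 288 | 210 277 288 | 225 277 288 | 240 277 288 | 255 236 329 | 270 231 329 | 285 226 329 | 300 234 329 | 315   | 330   | 345   | 360   | 375   | 390   | 405   | 2686 yaw -0.015513677 ends [ 0.5724 -0.1784] [ 0.7515 -0.1812] len 0.1791258389700539

 [ 0.99987966 -0.01551306  0.6490164  -0.17962125]
```

```bash
python3 - <<'E'
from h import *
o=r.get_obs(); P=(np.array([0.6041,-0.1776,0.1472]),np.array(o['tcp_rot'])); im=cv2.imread('pics/w15.png')
l=fit(im,P,225,330,52,240); d=l[:2]*np.sign(l[0])
us=im[50:110,270:300].max(2).max(1); print(us)
# TCP point offset from axis
n=np.array([-d[1],d[0]]); print('perp offset of axis from TCP',(l[2:]-P[0][:2])@n)
plan([.6041,-.1776,.017],float(np.arctan2(d[1],d[0])))
E
```

```text
2200 yaw -0.12577218 ends [ 0.5685 -0.1717] [ 0.7034 -0.1888] len 0.13598062806732936
[ 87  89  87  87  87  88  91  87  89  87  88  87  89  89  90  88  89  92
  92 174 255 255 255 255 255 255 255 255 255 255 255 255 255 255 255 255
 255 255 255 255 255 255 255 255 255 255 255 255 255 255 255 255 255 255
 255 255 255 255 255 255]
perp offset of axis from TCP 0.0013558595116107061
t 54.95 tcp [ 0.6042 -0.1776  0.1477] q [ 0.998 -0.061  0.001  0.   ] F [ 0.3 -0.3  0.7] gap 0.349
turn units [ 0.003 -0.01   0.017] then shift units [-6.000e-03 -1.000e-03  5.226e+00]
```

Request:
{"api": "send_rows", "payload": {"motion": [[-0.03, -0.07, 0.8, 0, 0, 0.02], [0, 0, 0.8, 0, 0, 0], [0, 0, 0.8, 0, 0, 0], [0, 0, 0.8, 0, 0, 0], [0, 0, 0.7, 0, 0, 0], [0, 0, 0.5, 0, 0, 0], [0, 0, 0.5, 0, 0, 0], [0, 0, 0.22, 0, 0, 0], [0, 0, 0, 0, 0, 0], [0, 0, 0, 0, 0, 0], [0, 0, 0, 0, 0, 0]]}}

```text
clock: 56.32
eef_pos: [0.6035, -0.1756, 0.0193]
tcp_rot: [0.998, -0.063, 0.001, 0.0]
force: [-0.2, -0.2, -0.1]
finger_gap: 0.349
```

```bash
python3 - <<'E'
from h import *
plan([.6035,-.1763,.017])
E
```

```text
t 56.33 tcp [ 0.6035 -0.1756  0.0193] q [ 0.998 -0.063  0.001  0.   ] F [-0.2 -0.2 -0.1] gap 0.349
turn units [ 0.002 -0.007 -0.   ] then shift units [0.004 0.029 0.092]
```

Request:
{"api": "send_rows", "payload": {"motion": [[0, 0.02, 0.09, 0, 0, 0], [0, 0, 0, 0, 0, 0]]}}

```text
clock: 56.58
eef_pos: [0.6028, -0.1759, 0.0162]
tcp_rot: [0.998, -0.063, -0.0, -0.0]
force: [0.7, 0.7, 0.3]
finger_gap: 0.348
```

Request:
{"api": "send_rows", "payload": {"motion": [[0, 0, 0, 0, 0, 0], [0, 0, 0, 0, 0, 0], [0, 0, 0, 0, 0, 0], [0, 0, 0, 0, 0, 0], [0, 0, 0, 0, 0, 0]], "grip": 1}}

```text
clock: 57.2
eef_pos: [0.6031, -0.1759, 0.0165]
tcp_rot: [0.998, -0.063, 0.0, 0.0]
force: [-1.1, 0.3, 2.1]
finger_gap: 0.145
```

Request:
{"api": "send_rows", "payload": {"motion": [[0, 0, -0.3, 0, 0, 0], [0, 0, -0.8, 0, 0, 0], [0, 0, -0.9, 0, 0, 0], [0, 0, -0.9, 0, 0, 0], [0, 0, -0.9, 0, 0, 0], [0, 0, -0.9, 0, 0, -0.5], [0, 0, -0.9, 0, 0, -0.48], [0, 0, 0, 0, 0, 0], [0, 0, 0, 0, 0, 0]]}}

```text
clock: 58.32
eef_pos: [0.6027, -0.1758, 0.1562]
tcp_rot: [1.0, 0.022, -0.0, -0.0]
force: [-0.6, 0.6, -2.2]
finger_gap: 0.144
```

```bash
python3 - <<'E'
from h import *
plan([.5733,.0716,.16],.045)
E
```

```text
t 58.33 tcp [ 0.6027 -0.1758  0.1562] q [ 1.     0.022 -0.    -0.   ] F [-0.6  0.6 -2.2] gap 0.144
turn units [-0.001  0.002 -0.008] then shift units [-0.729 -9.937 -0.153]
```

Request:
{"api": "send_rows", "payload": {"motion": [[-0.07, -0.9, 0, 0, 0, 0], [-0.07, -0.9, 0, 0, 0, 0], [-0.07, -0.9, 0, 0, 0, 0], [-0.07, -0.9, 0, 0, 0, 0], [-0.07, -0.9, 0, 0, 0, 0], [-0.07, -0.9, 0, 0, 0, 0], [-0.07, -0.9, 0, 0, 0, 0], [-0.07, -0.9, 0, 0, 0, 0], [-0.07, -0.9, 0, 0, 0, 0], [-0.07, -0.9, 0, 0, 0, 0], [0, -0.9, 0, 0, 0, 0], [0, -0.9, 0, 0, 0, 0], [0, 0, 0, 0, 0, 0], [0, 0, 0, 0, 0, 0], [0, 0, 0, 0, 0, 0]]}}

```text
clock: 60.2
eef_pos: [0.5734, 0.0925, 0.1563]
tcp_rot: [1.0, 0.022, -0.0, 0.0]
force: [0.3, -0.3, -2.3]
finger_gap: 0.145
```

```bash
python3 - <<'E'
from h import *
o=st(); im,d=save('wrist','w16.png')
print([(np.round(x['location'],4).tolist(),round(x['confidence'],2)) for x in r.mark_of('wrist','seat_1')])
E
```

```text
t 60.2 tcp [0.5734 0.0925 0.1563] q [ 1.     0.022 -0.     0.   ] F [ 0.3 -0.3 -2.3] gap 0.145
[([0.5724, 0.0668, 0.0489], 0.94), ([0.5705, 0.1191, 0.0539], 0.58), ([0.5752, 0.0222, 0.0581], 0.55)]
```

View pics/w16.png

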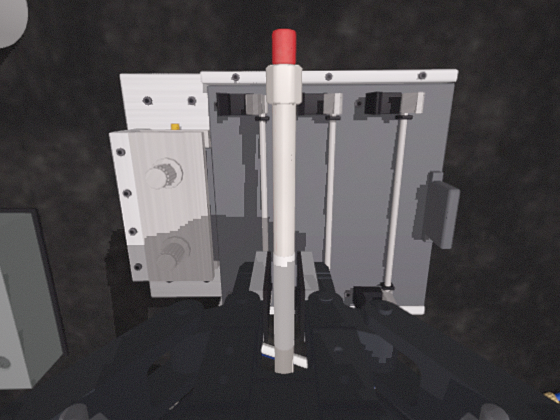

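The +x clips of seat_0 and seat_1 are visible at (376–420,103) and (305–342,104), with the dark fixed tine on the left and the light jaw on the right. I'll get heights from the depth image.

```bash
python3 - <<'E'
from h import *
P=cur(); im,d=r.read_camera('wrist'); np.save('d16.npy',d)
i=r.camera_info('wrist'); K=np.array([[i['fx'],0,i['cx']],[0,i['fy'],i['cy']],[0,0,1]])
T=np.eye(4); T[:3,:3]=R.from_quat(P[1]).as_matrix(); T[:3,3]=P[0]; T=T@np.array(i['tool_from_camera'])
g=cv2.cvtColor(im,cv2.COLOR_BGR2GRAY)
h1=np.array([.5984,.1778]);yb=np.array([-.045,.999]);xb=np.array([.999,.045]); O=(h1-30e-3*xb)-.105*yb; print('base origin',O)
for v in (98,103,108):
  us=np.arange(300,430,2); n=cv2.undistortPoints(np.c_[us,np.full(len(us),v)].astype(float).reshape(-1,1,2),K,np.array(i['distortion'])).reshape(-1,2)
  z=d[v,us]; X=np.c_[n*z[:,None],z,np.ones(len(us))]@T.T
  print('v',v); print(' '.join('%d:x%.0f,y%.1f,z%.0f,g%d'%(u,(p[:2]-O)@xb*1e3,(p[:2]-O)@yb*1e3,p[2]*1e3,g[v,u]) for u,p in zip(us,X[:,:3])))
E
```

```text
base origin [0.573155 0.071555]
v 98
300:x79,y14.8,z144,g197 302:x80,y9.5,z60,g74 304:x80,y8.1,z57,g41 306:x80,y6.1,z47,g70 308:x80,y4.7,z46,g69 310:x80,y3.4,z46,g67 312:x80,y2.1,z48,g71 314:x80,y0.7,z46,g71 316:x80,y-0.6,z47,g71 318:x80,y-2.0,z47,g71 320:x80,y-3.4,z46,g76 322:x80,y-4.7,z47,g73 324:x80,y-4.3,z63,g139 326:x80,y-5.2,z65,g144 328:x80,y-6.3,z66,g142 330:x80,y-7.4,z67,g139 332:x80,y-8.2,z70,g138 334:x80,y-9.3,z72,g156 336:x80,y-10.5,z71,g211 338:x80,y-11.7,z72,g208 340:x80,y-13.1,z70,g179 342:x80,y-19.9,z37,g148 344:x80,y-21.5,z36,g125 346:x80,y-22.7,z38,g127 348:x80,y-24.4,z36,g127 350:x80,y-25.6,z37,g126 352:x80,y-27.2,z36,g127 354:x80,y-28.9,z35,g128 356:x80,y-29.9,z37,g130 358:x80,y-31.5,z36,g104 360:x80,y-32.6,z37,g74 362:x80,y-34.3,z36,g77 364:x80,y-35.5,z37,g74 366:x80,y-35.8,z42,g27 368:x80,y-35.6,z48,g28 370:x80,y-35.8,z53,g19 372:x80,y-36.3,z56,g27 374:x80,y-36.5,z60,g26 376:x80,y-36.3,z66,g36 378:x80,y-37.7,z65,g55 380:x80,y-40.1,z61,g38 382:x80,y-45.9,z45,g64 384:x80,y-47.0,z46,g70 386:x80,y-48.3,z46,g71 388:x80,y-49.5,z47,g63 390:x80,y-50.7,z47,g28 392:x80,y-
[... 2751 characters left out ...]
:x74,y-35.6,z55,g18 372:x74,y-35.8,z60,g18 374:x74,y-35.9,z65,g31 376:x74,y-36.9,z65,g55 378:x74,y-38.7,z63,g45 380:x74,y-40.9,z60,g39 382:x74,y-46.3,z46,g66 384:x74,y-47.8,z45,g65 386:x74,y-48.6,z47,g66 388:x74,y-50.1,z47,g63 390:x74,y-51.4,z47,g41 392:x74,y-52.7,z47,g32 394:x73,y-54.2,z47,g36 396:x73,y-55.6,z47,g34 398:x73,y-56.8,z47,g26 400:x73,y-58.1,z47,g80 402:x74,y-54.6,z61,g140 404:x74,y-55.3,z63,g137 406:x74,y-55.9,z65,g135 408:x74,y-57.0,z65,g139 410:x74,y-57.8,z67,g138 412:x74,y-58.7,z68,g143 414:x74,y-58.9,z70,g140 416:x74,y-59.6,z72,g166 418:x74,y-60.5,z72,g204 420:x74,y-61.9,z72,g203 422:x74,y-63.7,z70,g168 424:x73,y-78.6,z37,g126 426:x73,y-80.1,z37,g129 428:x73,y-81.6,z36,g125
```

```bash
python3 - <<'E'
from h import *
P=cur(); im=cv2.imread('pics/w16.png'); g=im.max(2)
O=np.array([.573155,.071555]);yb=np.array([-.045,.999])
for v in (120,150,180,210,240):
    us=np.nonzero(g[v,265:315]>150)[0]+265; p=unproj('wrist',[(us.min(),v),(us.max(),v)],[.152]*2,P)[:,:2]
    print(v,us.min(),us.max(),((p-O)@yb*1e3).round(2),((p.mean(0)-P[0][:2])@yb*1e3).round(2))
plan([.5733+.0002,.0716-.0003,.1],.045)
E
```

```text
120 273 295 [25.53 17.06] 0.36
150 265 295 [28.82 16.95] 1.94
180 265 294 [29.04 17.24] 2.2
210 265 294 [29.26 17.12] 2.25
240 274 293 [25.62 17.44] 0.59
t 60.35 tcp [0.5734 0.0925 0.1563] q [ 1.     0.022 -0.     0.   ] F [-0.2  0.5 -1.3] gap 0.144
turn units [ 0.     0.    -0.006] then shift units [-0.036  0.848  2.253]
```

Request:
{"api": "send_rows", "payload": {"motion": [[-0.02, 0.4, 0, 0, 0, 0], [-0.02, 0.45, 0.5, 0, 0, 0], [0, 0, 0.8, 0, 0, 0], [0, 0, 0.8, 0, 0, 0], [0, 0, 0.1, 0, 0, 0], [0, 0, 0, 0, 0, 0], [0, 0, 0, 0, 0, 0], [0, 0, 0, 0, 0, 0]]}}

```text
clock: 61.35
eef_pos: [0.5739, 0.0719, 0.1023]
tcp_rot: [1.0, 0.023, 0.001, 0.0]
force: [0.5, 0.6, -2.0]
finger_gap: 0.141
```

```bash
python3 - <<'E'
from h import *
plan([.5733,.0713,.09],.045)
E
```

```text
t 61.35 tcp [0.5739 0.0719 0.1023] q [1.    0.023 0.001 0.   ] F [ 0.5  0.6 -2. ] gap 0.141
turn units [ 0.   -0.01  0.  ] then shift units [-0.027  0.023  0.49 ]
```

Request:
{"api": "send_rows", "payload": {"motion": [[0, 0.025, 0.3, 0, 0, 0], [0, 0, 0.25, 0, 0, 0], [0, 0, 0.2, 0, 0, 0], [0, 0, 0.2, 0, 0, 0], [0, 0, 0, 0, 0, 0], [0, 0, 0, 0, 0, 0]]}}

```text
clock: 62.1
eef_pos: [0.5734, 0.0713, 0.0773]
tcp_rot: [1.0, 0.023, 0.0, -0.0]
force: [0.7, 2.6, -2.3]
finger_gap: 0.139
```

Request:
{"api": "send_rows", "payload": {"motion": [[0, 0, 0.15, 0, 0, 0], [0, 0, 0.15, 0, 0, 0], [0, 0, 0.15, 0, 0, 0], [0, 0, 0, 0, 0, 0], [0, 0, 0, 0, 0, 0]]}}

```text
clock: 62.72
eef_pos: [0.5729, 0.0708, 0.0657]
tcp_rot: [1.0, 0.022, -0.001, 0.0]
force: [-0.1, -0.0, -1.3]
finger_gap: 0.148
```

Request:
{"api": "send_rows", "payload": {"motion": [[0, 0, 0.08, 0, 0, 0], [0, 0, 0.04, 0, 0, 0], [0, 0, 0, 0, 0, 0], [0, 0, 0, 0, 0, 0]]}}

```text
clock: 63.22
eef_pos: [0.5735, 0.0709, 0.0645]
tcp_rot: [1.0, 0.022, -0.0, 0.0]
force: [-3.7, -0.4, 5.9]
finger_gap: 0.143
```

Request:
{"api": "send_rows", "payload": {"motion": [[0, 0, 0, 0, 0, 0], [0, 0, 0, 0, 0, 0], [0, 0, 0, 0, 0, 0], [0, 0, 0, 0, 0, 0], [0, 0, -0.6, 0, 0, 0], [0, 0, -0.9, 0, 0, 0], [0, 0, -0.9, 0, 0, 0], [0, 0, -0.9, 0, 0, 0], [0, 0, -0.9, 0, 0, 0], [0, 0.4, -0.9, 0, 0, 0], [0, 0.8, -0.9, 0, 0, 0], [0, 0.9, -0.9, 0, 0, 0], [0, 0.9, -0.6, 0, 0, 0], [0, 0.9, 0, 0, 0, 0], [0, 0, 0, 0, 0, 0], [0, 0, 0, 0, 0, 0]], "grip": 0.3}}

```text
clock: 65.22
eef_pos: [0.5776, -0.0258, 0.2512]
tcp_rot: [1.0, 0.022, 0.0, -0.0]
force: [0.1, -0.6, -0.2]
finger_gap: 0.35
```

```bash
python3 - <<'E'
from h import *
o=st(); im,d=save('wrist','w17.png')
plan([.535,-.285,.25],-.1)
E
```

```text
t 65.22 tcp [ 0.5776 -0.0258  0.2512] q [ 1.     0.022  0.    -0.   ] F [ 0.1 -0.6 -0.2] gap 0.35
t 65.28 tcp [ 0.5776 -0.0256  0.251 ] q [ 1.     0.023  0.    -0.   ] F [0.6 0.7 0.3] gap 0.35
turn units [-0.002  0.     0.833] then shift units [-0.659 10.494  0.038]
```

View pics/w17.png

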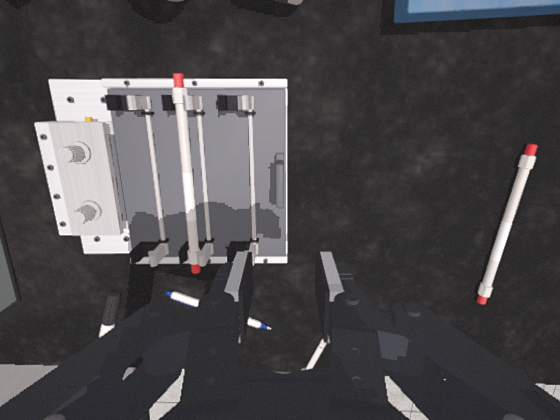

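Column A lies in the middle clips, centred, ends at (179,78) and (196,268). Column B lies from (531,149) to (482,301). I'll fit B from this view.

```bash
python3 - <<'E'
from h import *
o=r.get_obs(); P=(np.array([.5776,-.0258,.2512]),np.array(o['tcp_rot'])); im=cv2.imread('pics/w17.png')
l=fit(im,P,465,545,140,308)
plan([.522,-.29,.15],float(np.arctan2(*(l[:2]*np.sign(l[0]))[::-1])))
E
```

```text
1758 yaw -0.059079356 ends [ 0.421  -0.2823] [ 0.6224 -0.2942] len 0.20177272002667454
t 65.28 tcp [ 0.5776 -0.0256  0.251 ] q [ 1.     0.023  0.    -0.   ] F [0.6 0.7 0.3] gap 0.35
turn units [-0.002  0.     0.598] then shift units [-1.595 10.688  4.038]
```

Request:
{"api": "send_rows", "payload": {"motion": [[-0.13, 0.89, 0, 0, 0, 0.3], [-0.13, 0.89, 0, 0, 0, 0.3], [-0.13, 0.89, 0.1, 0, 0, 0], [-0.13, 0.89, 0.4, 0, 0, 0], [-0.13, 0.89, 0.4, 0, 0, 0], [-0.13, 0.89, 0.4, 0, 0, 0], [-0.13, 0.89, 0.4, 0, 0, 0], [-0.13, 0.89, 0.4, 0, 0, 0], [-0.13, 0.89, 0.5, 0, 0, 0], [-0.13, 0.89, 0.5, 0, 0, 0], [-0.13, 0.89, 0.5, 0, 0, 0], [-0.13, 0.83, 0.5, 0, 0, 0], [0, 0, 0, 0, 0, 0], [0, 0, 0, 0, 0, 0]]}}

```text
clock: 67.03
eef_pos: [0.5265, -0.2896, 0.1484]
tcp_rot: [1.0, -0.03, 0.0, -0.0]
force: [-0.3, 0.1, 0.0]
finger_gap: 0.352
```

```bash
python3 - <<'E'
from h import *
o=st(); P=cur(); im,_=save('wrist','w18.png'); m=im.max(2)>140
for v in range(40,260,20):
    us=np.nonzero(m[v,240:330])[0]+240; print(v,us.min() if len(us) else '',us.max() if len(us) else '',end=' | ')
l=fit(im,P,245,325,40,240); d=l[:2]*np.sign(l[0]); n=np.array([-d[1],d[0]]); print('perp',(l[2:]-P[0][:2])@n)
plan([.5217,-.2883,.017],float(np.arctan2(d[1],d[0])))
E
```

```text
t 67.03 tcp [ 0.5265 -0.2896  0.1484] q [ 1.   -0.03  0.   -0.  ] F [-0.3  0.1  0. ] gap 0.352
40   | 60   | 80 281 294 | 100 278 297 | 120 281 294 | 140 281 294 | 160 281 294 | 180 281 293 | 200 281 293 | 220 281 293 | 240 281 293 | 2337 yaw -0.061810102 ends [ 0.4897 -0.2896] [ 0.6212 -0.2977] len 0.1317648750520859
perp -0.002273568058004895
t 67.08 tcp [ 0.5267 -0.2894  0.1487] q [ 1.   -0.03  0.    0.  ] F [0.1 0.  0.5] gap 0.35
turn units [ 0.    -0.004  0.013] then shift units [-0.204 -0.031  5.269]
```

Request:
{"api": "send_rows", "payload": {"motion": [[-0.24, 0.08, 0.8, 0, 0, 0.01], [0, 0, 0.8, 0, 0, 0], [0, 0, 0.8, 0, 0, 0], [0, 0, 0.8, 0, 0, 0], [0, 0, 0.7, 0, 0, 0], [0, 0, 0.5, 0, 0, 0], [0, 0, 0.5, 0, 0, 0], [0, 0, 0.3, 0, 0, 0], [0, 0, 0, 0, 0, 0], [0, 0, 0, 0, 0, 0], [0, 0, 0, 0, 0, 0]]}}

```text
clock: 68.45
eef_pos: [0.5207, -0.2915, 0.0191]
tcp_rot: [1.0, -0.031, 0.001, 0.0]
force: [-0.2, -0.4, -0.6]
finger_gap: 0.351
```

Request:
{"api": "send_rows", "payload": {"motion": [[0, 0, 0.09, 0, 0, 0], [0, 0, 0, 0, 0, 0]]}}

```text
clock: 68.7
eef_pos: [0.5202, -0.291, 0.0159]
tcp_rot: [1.0, -0.031, -0.0, -0.0]
force: [-0.6, -0.1, -0.1]
finger_gap: 0.348
```

Request:
{"api": "send_rows", "payload": {"motion": [[0, 0, 0, 0, 0, 0], [0, 0, 0, 0, 0, 0], [0, 0, 0, 0, 0, 0], [0, 0, 0, 0, 0, 0], [0, 0, 0, 0, 0, 0]], "grip": 1}}

```text
clock: 69.32
eef_pos: [0.5205, -0.2912, 0.0163]
tcp_rot: [1.0, -0.031, 0.0, 0.0]
force: [0.4, -0.2, 2.7]
finger_gap: 0.146
```

Request:
{"api": "send_rows", "payload": {"motion": [[0, 0, -0.3, 0, 0, 0], [0, 0, -0.8, 0, 0, 0], [0, 0, -0.9, 0, 0, 0], [0, 0, -0.9, 0, 0, 0], [0, 0, -0.9, 0, 0, 0], [0, 0, -0.9, 0, 0, -0.3], [0, 0, -0.9, 0, 0, -0.31], [0, 0, 0, 0, 0, 0], [0, 0, 0, 0, 0, 0]]}}

```text
clock: 70.45
eef_pos: [0.5199, -0.2909, 0.1556]
tcp_rot: [1.0, 0.022, -0.0, -0.0]
force: [-0.6, -1.3, -1.2]
finger_gap: 0.142
```

```bash
python3 - <<'E'
from h import *
plan([.5755,.0214,.157],.045)
E
```

```text
t 70.45 tcp [ 0.5199 -0.2909  0.1556] q [ 1.     0.022 -0.    -0.   ] F [-0.6 -1.3 -1.2] gap 0.142
turn units [-0.003  0.003 -0.005] then shift units [  2.783 -12.377  -0.054]
```

Request:
{"api": "send_rows", "payload": {"motion": [[0.2, -0.88, 0, 0, 0, 0], [0.2, -0.88, 0, 0, 0, 0], [0.2, -0.88, 0, 0, 0, 0], [0.2, -0.88, 0, 0, 0, 0], [0.2, -0.88, 0, 0, 0, 0], [0.2, -0.88, 0, 0, 0, 0], [0.2, -0.88, 0, 0, 0, 0], [0.2, -0.88, 0, 0, 0, 0], [0.2, -0.88, 0, 0, 0, 0], [0.2, -0.88, 0, 0, 0, 0], [0.2, -0.88, 0, 0, 0, 0], [0.2, -0.88, 0, 0, 0, 0], [0.2, -0.88, 0, 0, 0, 0], [0.18, -0.88, 0, 0, 0, 0], [0, 0, 0.8, 0, 0, 0], [0, 0, 0.8, 0, 0, 0], [0, 0, 0.6, 0, 0, 0], [0, 0, 0, 0, 0, 0], [0, 0, 0, 0, 0, 0]]}}

```text
clock: 72.82
eef_pos: [0.5762, 0.0192, 0.1013]
tcp_rot: [1.0, 0.022, 0.0, 0.0]
force: [0.0, -0.3, -1.8]
finger_gap: 0.146
```

```bash
python3 - <<'E'
from h import *
plan([.5755,.0211,.09],.045)
E
```

```text
t 72.83 tcp [0.5762 0.0192 0.1013] q [1.    0.022 0.    0.   ] F [ 0.  -0.3 -1.8] gap 0.146
turn units [ 0.    -0.003 -0.005] then shift units [-0.025 -0.075  0.451]
```

Request:
{"api": "send_rows", "payload": {"motion": [[-0.02, -0.08, 0.1, 0, 0, 0], [0, 0, 0.25, 0, 0, 0], [0, 0, 0.2, 0, 0, 0], [0, 0, 0.2, 0, 0, 0], [0, 0, 0.15, 0, 0, 0], [0, 0, 0, 0, 0, 0], [0, 0, 0, 0, 0, 0]]}}

```text
clock: 73.7
eef_pos: [0.5756, 0.0219, 0.0787]
tcp_rot: [1.0, 0.023, 0.0, -0.0]
force: [0.7, 3.5, -0.7]
finger_gap: 0.144
```

Request:
{"api": "send_rows", "payload": {"motion": [[0, 0, 0.15, 0, 0, 0], [0, 0, 0.15, 0, 0, 0], [0, 0, 0.15, 0, 0, 0], [0, 0, 0, 0, 0, 0], [0, 0, 0, 0, 0, 0]]}}

```text
clock: 74.32
eef_pos: [0.5745, 0.0213, 0.0661]
tcp_rot: [1.0, 0.022, -0.001, 0.0]
force: [0.6, -1.3, -5.2]
finger_gap: 0.139
```

Request:
{"api": "send_rows", "payload": {"motion": [[0, 0, 0.08, 0, 0, 0], [0, 0, 0.06, 0, 0, 0], [0, 0, 0, 0, 0, 0], [0, 0, 0, 0, 0, 0]]}}

```text
clock: 74.82
eef_pos: [0.5752, 0.0214, 0.0643]
tcp_rot: [1.0, 0.022, -0.0, 0.0]
force: [-3.4, -2.8, 4.9]
finger_gap: 0.143
```

Request:
{"api": "send_rows", "payload": {"motion": [[0, 0, 0, 0, 0, 0], [0, 0, 0, 0, 0, 0], [0, 0, 0, 0, 0, 0], [0, 0, 0, 0, 0, 0], [0, 0, -0.6, 0, 0, 0], [0, 0, -0.9, 0, 0, 0], [0, 0, -0.9, 0, 0, 0], [0, 0, -0.9, 0, 0, 0], [0, 0, -0.9, 0, 0, 0], [0, 0, -0.9, 0, 0, 0], [0, -0.5, -0.9, 0, 0, 0], [0, -0.8, -0.9, 0, 0, 0], [0, -0.9, 0, 0, 0, 0], [0, -0.9, 0, 0, 0, 0], [0, -0.9, 0, 0, 0, 0], [0, 0, 0, 0, 0, 0], [0, 0, 0, 0, 0, 0], [0, 0, 0, 0, 0, 0]], "grip": 0.3}}

```text
clock: 77.08
eef_pos: [0.5709, 0.1208, 0.2366]
tcp_rot: [1.0, 0.022, 0.0, 0.0]
force: [0.1, -0.4, -0.8]
finger_gap: 0.354
```

```bash
python3 - <<'E'
from h import *
o=st(); P=cur(); im,d=save('wrist','w19.png')
for l in('drift_handle','column_0_mid','pin_0_head'): print(l,[(np.round(x['location'],4).tolist(),round(x['confidence'],2)) for x in r.mark_of('wrist',l)])
i=r.camera_info('wrist'); K=np.array([[i['fx'],0,i['cx']],[0,i['fy'],i['cy']],[0,0,1]])
T=np.eye(4); T[:3,:3]=R.from_quat(P[1]).as_matrix(); T[:3,3]=P[0]; T=T@np.array(i['tool_from_camera'])
vv,uu=np.mgrid[0:420,0:560]; n=cv2.undistortPoints(np.stack([uu,vv],-1).reshape(-1,1,2).astype(float),K,np.array(i['distortion'])).reshape(-1,2)
z=d.ravel(); X=(np.c_[n*z[:,None],z,np.ones(len(z))]@T.T)[:,:3]
O=np.array([.573155,.071555]);yb=np.array([-.045,.999]);xb=np.array([.999,.045])
B=np.c_[(X[:,:2]-O)@xb,(X[:,:2]-O)@yb,X[:,2]]*1e3; ok=z>0
for xc in (77,30,-77):
  s=ok&(abs(B[:,0]-xc)<4)&(abs(B[:,1]+20)<60)
  print('x',xc,' '.join('%d:%.0f'%(y,np.max(B[s&(abs(B[:,1]-y)<1.)][:,2],initial=0)) for y in range(-70,30,2)))
s=ok&(abs(B[:,2]-60)<8)&(abs(B[:,0])<60)
for c in(-50,0): 
  k=s&(abs(B[:,1]-c)<12); print(c,k.sum(),B[k].mean(0).round(1))
E
```

```text
t 77.08 tcp [0.5709 0.1208 0.2366] q [1.    0.022 0.    0.   ] F [ 0.1 -0.4 -0.8] gap 0.354
drift_handle [([0.5156, 0.3365, 0.0684], 0.79)]
column_0_mid [([0.5178, 0.3332, 0.0689], 0.31), ([0.5961, 0.1748, 0.061], 0.23)]
pin_0_head [([0.5383, 0.1747, 0.0621], 0.58)]
x 77 -70:0 -68:0 -66:68 -64:71 -62:73 -60:73 -58:72 -56:69 -54:65 -52:61 -50:61 -48:60 -46:61 -44:59 -42:61 -40:64 -38:66 -36:66 -34:40 -32:40 -30:40 -28:39 -26:37 -24:37 -22:37 -20:0 -18:0 -16:0 -14:71 -12:74 -10:73 -8:72 -6:68 -4:64 -2:60 0:60 2:60 4:60 6:57 8:60 10:63 12:66 14:66 16:40 18:40 20:40 22:38 24:38 26:37 28:38
x 30 -70:37 -68:38 -66:43 -64:45 -62:43 -60:38 -58:0 -56:0 -54:57 -52:57 -50:59 -48:59 -46:58 -44:56 -42:37 -40:38 -38:38 -36:38 -34:38 -32:37 -30:38 -28:38 -26:38 -24:38 -22:38 -20:38 -18:38 -16:43 -14:44 -12:45 -10:38 -8:38 -6:0 -4:57 -2:58 0:59 2:59 4:57 6:38 8:38 10:38 12:38 14:38 16:38 18:38 20:37 22:38 24:38 26:38 28:37
x -77 -70:38 -68:0 -66:69 -64:73 -62:73 -60:73 -58:69 -56:67 -54:64 -52:60 -50:60 -48:60 -46:60 -44:58 -42:58 -40:63 -38:65 -36:67 -34:39 -32:39 -30:40 -28:39 -26:38 -24:38 -22:37 -20:38 -18:41 -16:0 -14:72 -12:73 -10:72 -8:69 -6:67 -4:62 -2:59 0:58 2:0 4:0 6:0 8:0 10:0 12:0 14:42 16:40 18:40 20:40 22:38 24:38 26:38 28:38
-50 1299 [  4.  -48.4  56.4]
0 1234 [ 3.   0.9 56.6]
```

View pics/w19.png

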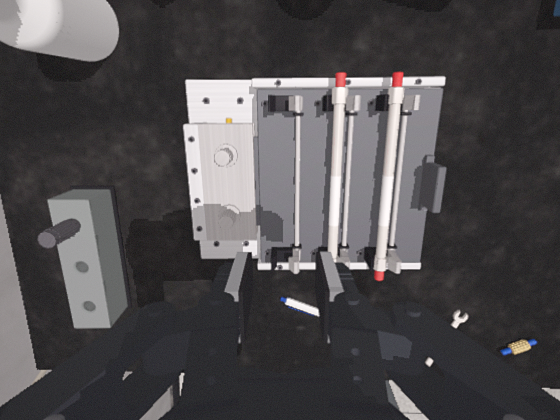

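```bash
python3 - <<'E'
from h import *
P=cur(); im,d=r.read_camera('wrist')
i=r.camera_info('wrist'); K=np.array([[i['fx'],0,i['cx']],[0,i['fy'],i['cy']],[0,0,1]])
T=np.eye(4); T[:3,:3]=R.from_quat(P[1]).as_matrix(); T[:3,3]=P[0]; T=T@np.array(i['tool_from_camera'])
for uv in [(47,238),(50,236),(222,158),(84,220)]:
    n=cv2.undistortPoints(np.array(uv,float).reshape(1,1,2),K,np.array(i['distortion'])).ravel(); z=d[uv[1],uv[0]]; print(uv,(T@np.r_[n*z,z,1])[:3].round(4))
for c in('scene','side'):
    s,_=save(c,c+'_end.png'); b,g,rd=[s[:,:,k].astype(int) for k in range(3)]
    m=((rd>150)&(rd-g>80)&(rd-b>80)).astype('uint8'); n,l,q,ce=cv2.connectedComponentsWithStats(m)
    for k in range(1,n):
        if q[k,4]>4: print(c,ce[k].round(0),q[k,4],unproj(c,ce[k],[.03]).round(3))
    for l in('drift_handle','timer','beaker','cap_vial'): print(l,[(np.round(x['location'],3).tolist(),round(x['confidence'],2)) for x in r.mark_of(c,l)])
E
```

```text
(47, 238) [0.5198 0.3335 0.0829]
(50, 236) [0.5209 0.3321 0.0807]
(222, 158) [0.598  0.1774 0.0713]
(84, 220) [0.5237 0.3226 0.0441]
scene [261. 197.] 8 [[0.684 0.069 0.03 ]]
scene [172. 207.] 147 [[0.781 0.312 0.03 ]]
scene [313. 239.] 10 [[0.491 0.009 0.03 ]]
scene [298. 248.] 10 [[0.488 0.059 0.03 ]]
drift_handle [([0.596, 0.177, 0.061], 0.59), ([0.54, 0.171, 0.052], 0.54), ([0.517, 0.335, 0.062], 0.53)]
timer []
beaker [([0.775, 0.09, 0.0], 0.67), ([0.465, 0.329, 0.044], 0.34)]
cap_vial [([0.748, 0.233, -0.002], 0.45)]
side [250. 242.] 6 [[0.681 0.066 0.03 ]]
side [335. 256.] 8 [[0.486 0.006 0.03 ]]
side [326. 274.] 11 [[0.485 0.057 0.03 ]]
side [168. 309.] 270 [[0.757 0.297 0.03 ]]
drift_handle [([0.516, 0.334, 0.064], 0.56), ([0.758, -0.007, 0.003], 0.55)]
timer [([0.762, -0.006, -0.002], 0.83), ([0.423, 0.331, 0.044], 0.34)]
beaker [([0.779, 0.086, -0.0], 0.57), ([0.473, 0.328, 0.049], 0.28)]
cap_vial [([0.753, 0.241, -0.005], 0.76)]
```

```bash
python3 -c "
from h import *
st(); print(r.close_job())"
```

```text
t 77.83 tcp [0.5708 0.1216 0.2363] q [ 1.     0.022 -0.     0.   ] F [-0.4 -0.4 -0.6] gap 0.348
the job is handed in; nothing more can be done
None
```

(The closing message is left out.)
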